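Open the mask hook's flip-up guard and hang the two frames

ROBOT

A 7-joint arm with a two-finger parallel gripper is mounted at the origin on the work surface. World frame = base frame: x ahead of the robot, y to its left, z up, the work surface at z = 0. Lengths are in m, angles in rad, forces in N, time in s.
With the tool pointing down it reaches from about 0.4 to 0.925 m from the base axis. Payload 4.1 kg.
Tool frame: the origin (TCP) lies on the centre line of the jaws, within the pads' length; the fingertips stand 19 mm ahead of it and the grasp point (between the pads) is the TCP; z points along the fingers, y is the direction in which the jaws open and shut (so a half turn about z gives the same grasp; the last joint's range is limited). The gripper opens to 85 mm and grips with 20 to 120 N. Pads are 22 mm wide; open, the fingers measure 114 mm over their backs; the gripper's body (76 mm by 85 mm) begins 54 mm behind the grasp point. The pads swing forward as they close: fully open they stand 13 mm farther back than shut.
Start: joints at [-1.393, 0.398, 0.045, 1.537, -0.019, 1.207, -0.051], TCP at [0.178, 0.625, 0.25] pointing down, gripper open.
Joint ranges: [-2.82, 2.82], [-0.49, 2.23], [-1.37, 1.46], [0, 2.46], [-1.36, 4.5], [0.23, 2], [-2.94, 2.94]. Speed limits (rad/s): [2.57, 2.57, 3.14, 3.14, 3.14, 3.14, 3.14].

INTERFACE

Orientations are given as a 3x3 rotation matrix whose columns are the frame's x, y, z axes.
In Python, from bench import state, viewer, order gives the robot as it stands.
- The arm moves only by the tool send_rows, never from a script. Its argument "series" is a list of rows, each a list of 7 numbers: the shift along the tool's x, y, z in m, then the turn, a rotation vector about the tool's x, y, z in rad, then the opening, from -1 (shut) to 1 (fully open). In form: [[tx, ty, tz, ax, ay, az, gripper], ...]. A call has exactly 8 rows; each row is the pose to reach, as a shift and turn from the pose measured when the call began, along the tool's axes at that moment; what a row does not reach only later rows make up. A row lasts 1/12 s, in which the tool goes at most 41.7 mm and 7.16 degrees, less where a joint would pass 70% of its speed; a pose out of reach is approached as far as the arm can. A call with a gripper value outside its range is refused whole. The fingers move at their own pace and stop on an object; "force" is the grip in N (left out, the last holds). Time passes only in rows, so rows that repeat a pose let the fingers close, or fill a call up. It gives the time, the measured TCP pose, the force and the opening at its end, in the units of the state.
- state(): the state, without advancing time (a new reading comes with each control period).
- viewer.capture(name): name is "scene" or "top" or "wrist"; returns a dict with "frame" (420x560x3 uint8, red, green, blue), "camera_matrix" (3x3 intrinsics, pixels), "view" (4x4, takes a point from world to camera coordinates); the wrist camera has in their place "mount" (4x4, takes a point from camera to tool coordinates, whose origin is the TCP and whose axes are the flange's). Camera axes: x right, y down, z forward; pixel columns grow to the right and rows downward; lengths in m; the calibration is good to about 2 mm. A picture is of the moment at which its call begins: read the wrist's pose just before it. There is no depth.
- order.close_job(): hands the job in, once; it reports no verdict.
Trained networks look in a picture, given as the dict that the camera call returned (one of the last four; its "shot" number tells which), for a name from the list of things; names that differ only in an ending like _2 or _b are one class to them, and where a whole thing is asked for, a point or a joint stands for the part that bears it (a point fixed in the world has none). Each returns a list of dicts, best first, with "p" (0 to 1); they miss things now and then, are a little off and sometimes report something else, mostly with a low value. They report only what shows in the picture. A call takes as long as a camera call. They do not tell look-alikes from the thing itself.
- viewer.cut_out(picture, name): "mask" (420x560 bool, what is visible of it) and "pixel" ([column, row] in pixels, amid what is visible of it).
- viewer.tip_of(picture, name): "pixel" ([column, row] in pixels: a listed point, or the origin of a listed thing).
The state is a dict: "time_s": time; "joint_pos": joint angles; "qvel": joint speeds; "effort": joint torques, N m; "tool_pos": TCP position; "tcp_rot": TCP orientation; "contact_force": force on the tool from outside, world axes, zero at the start; "moment": the same for the moment, N m; "opening": finger opening in m.
Only numpy, scipy, OpenCV 4.12 (cv2) and the standard library are available. Lean on these libraries where they do the work, as an engineer would, in place of code of your own. Each camera call takes 0.05 s, during which the arm holds its last target. There are 200 camera calls.

TASK

Swing the fixture's red-lipped guard up and over until it stays open by itself, easing it so that it slams neither open nor shut. Then hang the wide silver frame on the hook arm, upright and pushed right back flat against the black backing plate, and after it the narrow brass frame pushed back flat against the silver one, both centred on the arm. Let go of everything and leave the other things on the bench where they are.

Things in the scene. Friction and masses are not known exactly. Their poses are not given: they have to be found in the camera images.
- fixture: Fixed black loading fixture. Origin: centre of its underside; x points from its front (robot side) to its back, y to its left, z up. Steel base 170 (x) x 200 (y) x 12 mm. Black upright backing plate 110 wide, 8 thick, front face at x = 5, top at z = 147. Two cheeks at x = 75, y = +-80 (10 thick, top z = 192) carry the guard's hinge.
- hook_root (a point): Where the hook arm's top face meets the backing plate's front, middle in y: (5, 0, 135) mm in the fixture's frame, axes alike. The steel arm, 16 wide, 10 thick, runs 55 mm straight forward (-x) from here, level; its upturned end (outer 6 mm) stands 12 mm above the arm's top. Hung frames clear the base by 25 mm or more.
- guard (a joint): Flip-up guard, dark frame, clear panel, red lip; 140 wide, about 0.4 kg. In rad: 0 shut (reaches forward over the hook, sloping 0.175 rad down to the robot), grows as the lip swings up and back; 2.2 is the open stop, above 2.05 is open. Balances at about 1.75: below it falls shut, beyond it falls slowly open (damped, 0.08 N m s/rad). Over 3 rad/s is a slam.
- guard_hinge (a point): Point on the guard's hinge axis, at its middle: (75, 0, 180) mm in the fixture's frame. The axis runs along the fixture's y.
- guard_lip (a point): Middle of the far end of the red lip (18 long, 12 thick), 145 mm from the hinge; moves with the guard, shut at about (-68, 0, 155) mm in the fixture's frame. No handle: it is lifted from beneath, e.g. with shut fingers tilted inward and down from one side, under the lip end; the space below it is empty.
- wide: Loose silver frame: flat upright plate 116 wide (y), 110 tall, 8 thick (x), 0.16 kg, window 76 wide x 72 tall, its upper edge 12 mm below the plate's top; grip tab 26 wide x 36 tall, 8 thick, on the middle of the top. Origin: middle of its lower edge; z up, x through the thickness. Starts upright in its stand, lower edge 8 mm over the bench.
- wide_tab (a point): Point to grip on the silver frame's tab: on its centre line, 22 mm above the plate's top edge, 132 mm above the frame's lower edge.
- wide_edge (a point): Middle of the upper edge of the silver frame's window, at mid-thickness, 98 mm above its lower edge; it rests on the arm's top when hung.
- narrow: Loose brass frame, same kind: 96 wide (y), 92 tall, 8 thick (x), 0.15 kg, window 60 wide x 56 tall, its upper edge 12 mm below the plate's top; grip tab 40 wide x 36 tall (fingers on its side edges pass outside the silver frame's tab). Origin: middle of its lower edge; z up, x through the thickness. Starts upright in its stand, lower edge 8 mm over the bench.
- narrow_tab (a point): Point to grip on the brass frame's tab: on its centre line, 22 mm above the plate's top edge, 114 mm above the frame's lower edge.
- narrow_edge (a point): Middle of the upper edge of the brass frame's window, at mid-thickness, 80 mm above its lower edge.
- stand_wide: Fixed white slotted stand of the silver frame, 50 (x) x 136 (y) x 38 mm high, slot along y 10 wide, 30 deep. Origin: centre of the underside.
- stand_narrow: Fixed white slotted stand of the brass frame, 50 (x) x 116 (y) x 38 mm high, slot along y 10 wide, 30 deep. Origin: centre of the underside.
- weight_a: Bystander: brass weight with a knob, 44 across, 78 high. Origin: centre of the underside.
- weight_b: Bystander: brass weight like the other, 44 across, 78 high. Origin: centre of the underside.
- wash_bottle: Bystander: white bottle with red cap, 66 across, 180 high. Origin: centre of the underside.
- jar: Bystander: amber jar, 72 across, 80 high. Origin: centre of the underside.
- driver: Bystander: screwdriver lying on the bench. Origin: its underside.
- lens_tin: Bystander: flat round steel tin, 68 across, 24 high. Origin: centre of the underside.
- parts_tray: Bystander: open blue tray 150 x 110 x 30. Origin: centre of the underside.
There are look-alikes about, which are no part of the job. There is more than one size of the wide; the job needs the largest.

How it is judged:
On the way, in this order (a step that is already met when the one before it is completed fails the run):
1. the guard rests open by itself, past its balance point, with nothing of the robot touching it (value of joint guard above 2.05 rad and velocity of joint guard below 0.1 rad/s and contact force between each of the fingers, the arm and guard below 0.1 N), for 0.2 s.
2. the silver frame hangs released on the arm, flat against the backing plate (x of wide_edge in the frame of hook_root between -0.01 and 0.001 m and y of wide_edge in the frame of hook_root between -0.008 and 0.008 m and z of wide_edge in the frame of hook_root between -0.004 and 0.004 m and angle between wide's own z axis and vertical below 0.14 rad and angle between the x axis of wide and the x axis of fixture, either way round below 0.2 rad and value of joint guard above 2.05 rad and contact force between the fingers and wide below 0.1 N and linear speed of wide below 0.03 m/s), for 0.2 s.
3. the brass frame hangs released on the arm, flat against the silver one (x of wide_edge in the frame of hook_root between -0.01 and 0.001 m and y of wide_edge in the frame of hook_root between -0.008 and 0.008 m and z of wide_edge in the frame of hook_root between -0.004 and 0.004 m and angle between each of wide, narrow's own z axis and vertical below 0.14 rad and angle between the x axis of each of wide, narrow and the x axis of fixture, either way round below 0.2 rad and x of narrow_edge in the frame of hook_root between -0.019 and -0.009 m and y of narrow_edge in the frame of hook_root between -0.008 and 0.008 m and z of narrow_edge in the frame of hook_root between -0.004 and 0.004 m and value of joint guard above 2.05 rad and contact force between the fingers and narrow below 0.1 N and linear speed of narrow below 0.03 m/s), for 0.2 s.
At the end, for the whole second after the job is handed in: Guard open beyond 2.05 rad. Both frames hang at rest, window edge on the arm top within 4 mm, within 8 mm of its middle, upright within 0.14 rad, square to the fixture within 0.2 rad; silver at most 6 mm off the backing plate, brass in front of it with all gaps at most 7 mm together (x of wide_edge in the frame of hook_root between -0.01 and 0.001 m and y of wide_edge in the frame of hook_root between -0.008 and 0.008 m and z of wide_edge in the frame of hook_root between -0.004 and 0.004 m and angle between each of wide, narrow's own z axis and vertical below 0.14 rad and angle between the x axis of each of wide, narrow and the x axis of fixture, either way round below 0.2 rad and x of narrow_edge in the frame of hook_root between -0.019 and -0.009 m and y of narrow_edge in the frame of hook_root between -0.008 and 0.008 m and z of narrow_edge in the frame of hook_root between -0.004 and 0.004 m and value of joint guard above 2.05 rad and linear speed of each of wide, narrow below 0.03 m/s); the robot touches nothing.
It fails at once if the guard slams open or shut (faster than 3 rad/s) (velocity of joint guard above 3 rad/s or velocity of joint guard below -3 rad/s).
It fails at once if a bystander is moved by more than 30 mm (distance of any of weight_a, weight_b, wash_bottle, jar, driver, lens_tin, parts_tray from where it was at the start of the episode above 0.03 m).
It also fails if it takes over 72 s, if anything falls off the work surface, if the arm or the gripper's body presses on something with over 40 N, if the wrist force passes 120 N, or if a joint passes its speed limit or range.

## Working session

There is one attempt and no reset: what is moved stays moved. The work goes in short steps, Python scripts to look and compute and a tool call to move; the robot and the scene stay as the last step left them, time stands still between calls to the robot, and variables do not carry over. Pictures are saved under pics/ and viewed, about 8 in all and at most 12, crops included, and the job is handed in when it is done.

Besides the shell and the picture viewer there is one more tool, called after "Request:" by a JSON object that holds its "name" and its "arguments", one argument or row to a line. send_rows: Moves the arm, as the interface text tells. Its arguments: {"type":"object","properties":{"series":{"type":"array"},"force":{"type":"number"}},"required":["series"]}

```bash
ls; mkdir -p pics
cat > h.py <<'E'
import numpy as np, cv2
from bench import state, viewer, order
def save(im,name): cv2.imwrite('pics/'+name,cv2.cvtColor(im,cv2.COLOR_RGB2BGR))
def ray(p,px):
    K=np.array(p['camera_matrix']);V=np.array(p['view'])
    d=V[:3,:3].T@np.linalg.solve(K,[px[0],px[1],1]); o=-V[:3,:3].T@V[:3,3]
    return o,d/np.linalg.norm(d)
def atz(p,px,z):
    o,d=ray(p,px); return o+d*(z-o[2])/d[2]
def tri(rs):
    A=0;b=0
    for o,d in rs:
        P=np.eye(3)-np.outer(d,d);A=A+P;b=b+P@o
    x=np.linalg.solve(A,b); return x,[float(np.linalg.norm((np.eye(3)-np.outer(d,d))@(x-o))) for o,d in rs]
def proj(p,X):
    V=np.array(p['view']);c=V[:3,:3]@X+V[:3,3];u=np.array(p['camera_matrix'])@c;return u[:2]/u[2]
def wristview(p,s):
    T=np.eye(4);T[:3,:3]=s['tcp_rot'];T[:3,3]=s['tool_pos'];p=dict(p);p['view']=np.linalg.inv(T@np.array(p['mount']));return p
E
python3 - <<'E'
from h import *
s=state();print({k:np.round(v,3).tolist() for k,v in s.items()})
a=viewer.capture('scene');b=viewer.capture('top')
save(np.hstack([a['frame']]),'s0.png');save(b['frame'],'t0.png')
for n in ['fixture','hook_root','guard_lip','guard_hinge','wide','wide_tab','wide_edge','narrow','narrow_tab','narrow_edge','stand_wide','stand_narrow','wash_bottle','jar','weight_a','lens_tin','parts_tray','driver']:
    for nm,p in(('S',a),('T',b)):
        print(n,nm,[(round(r['p'],2),np.round(r['pixel']).tolist()) for r in viewer.tip_of(p,n)[:4]])
E
```

```text
pics
{'time_s': 0.0, 'joint_pos': [-1.393, 0.399, 0.045, 1.538, -0.019, 1.207, -0.051], 'qvel': [-0.0, -0.002, -0.0, -0.001, -0.001, 0.001, 0.001], 'effort': [0.0, -47.512, 1.365, -25.422, 0.012, 0.009, -0.0], 'tool_pos': [0.177, 0.625, 0.249], 'tcp_rot': [[-0.962, 0.273, -0.0], [0.273, 0.962, -0.002], [-0.0, -0.002, -1.0]], 'contact_force': [0.169, 0.452, 0.193], 'moment': [-0.011, -0.02, 0.011], 'opening': 0.085}
fixture S [(0.68, [291.0, 242.0])]
fixture T [(0.55, [267.0, 209.0]), (0.22, [360.0, 245.0])]
hook_root S [(0.55, [291.0, 210.0]), (0.17, [102.0, 247.0])]
hook_root T []
guard_lip S [(0.7, [283.0, 188.0])]
guard_lip T [(0.69, [265.0, 225.0])]
guard_hinge S [(0.7, [300.0, 218.0])]
guard_hinge T [(0.64, [268.0, 182.0])]
wide S [(0.84, [173.0, 243.0]), (0.81, [182.0, 218.0]), (0.76, [172.0, 275.0])]
wide T [(0.66, [357.0, 243.0]), (0.54, [365.0, 214.0]), (0.45, [338.0, 272.0])]
wide_tab S [(0.84, [164.0, 252.0]), (0.8, [167.0, 210.0]), (0.7, [181.0, 194.0])]
wide_tab T [(0.66, [348.0, 271.0]), (0.5, [368.0, 242.0]), (0.42, [374.0, 209.0]), (0.39, [408.0, 199.0])]
wide_edge S 
[... 572 characters left out ...]
, (0.59, [288.0, 156.0])]
stand_narrow S [(0.83, [359.0, 208.0])]
stand_narrow T [(0.79, [189.0, 229.0])]
wash_bottle S [(0.87, [416.0, 214.0])]
wash_bottle T [(0.87, [148.0, 198.0])]
jar S [(0.62, [101.0, 245.0])]
jar T [(0.81, [415.0, 266.0]), (0.3, [346.0, 176.0])]
weight_a S [(0.88, [389.0, 253.0]), (0.67, [209.0, 301.0])]
weight_a T [(0.61, [348.0, 178.0]), (0.52, [194.0, 169.0])]
lens_tin S [(0.92, [292.0, 295.0])]
lens_tin T [(0.74, [287.0, 159.0])]
parts_tray S [(0.95, [406.0, 170.0]), (0.63, [293.0, 296.0])]
parts_tray T [(0.88, [125.0, 260.0]), (0.64, [265.0, 224.0]), (0.64, [185.0, 227.0]), (0.58, [267.0, 208.0])]
driver S [(0.68, [124.0, 300.0])]
driver T [(0.75, [409.0, 200.0])]
```

View pics/s0.png

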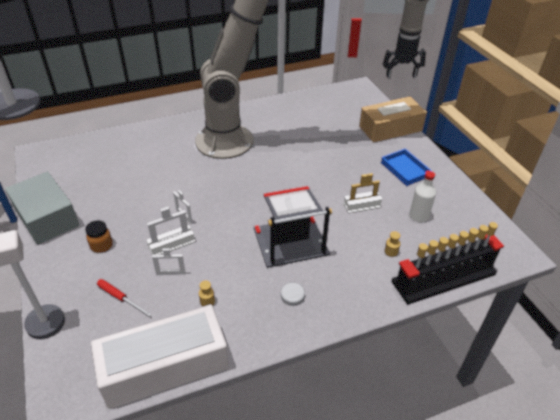

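View pics/t0.png

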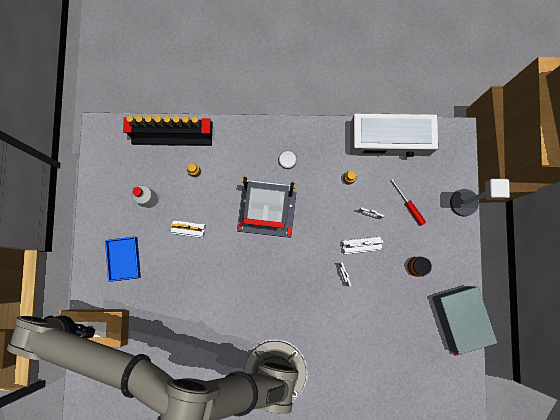

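Run:
```python
from h import *
a=viewer.capture('scene');b=viewer.capture('top')
def mk(p,n,z=None):
    for r in viewer.cut_out(p,n)[:3]:
        m=r['mask'];q=cv2.minAreaRect(np.argwhere(m)[:,::-1].astype(np.float32))
        print(n,p['shot'],round(r['p'],2),np.round(r['pixel']),m.sum(),[np.round(x) for x in q])
for n in['wide','narrow','fixture','stand_wide','stand_narrow','guard']: mk(a,n);mk(b,n)
def T(n,A,B):
    x,e=tri([ray(a,A),ray(b,B)]);print(n,x.round(4),np.round(e,4))
T('fix',[291,242],[267,209]);T('lip',[283,188],[265,225]);T('hinge',[300,218],[268,182])
T('ntab',[364,179],[182,226]);T('nedge',[362,183],[188,224]);T('nstand',[359,208],[189,229])
T('wstand',[171,241],[360,247])
for A in([164,252],[167,210],[181,194]):
  for B in([348,271],[368,242],[374,209]):T('wtab',A,B)
T('bottle',[416,214],[148,198]);T('jar',[101,245],[415,266]);T('wa',[209,301],[348,178]);T('wb',[389,253],[194,169]);T('tin',[292,295],[287,159]);T('tray',[406,170],[125,260])
print(np.round(a['view'],3),np.round(b['view'],3),a['camera_matrix'])
```

```text
wide 3 0.93 [167. 267.] 448 [array([168., 262.]), array([25., 33.]), np.float64(90.0)]
wide 3 0.55 [164. 221.] 518 [array([166., 223.]), array([30., 42.]), np.float64(67.0)]
wide 3 0.5 [184. 203.] 172 [array([183., 207.]), array([32., 12.]), np.float64(55.0)]
wide 4 0.68 [364. 245.] 130 [array([364., 243.]), array([ 4., 35.]), np.float64(84.0)]
wide 4 0.57 [361. 212.] 32 [array([367., 211.]), array([14.,  3.]), np.float64(6.0)]
wide 4 0.41 [340. 276.] 111 [array([345., 274.]), array([24.,  5.]), np.float64(72.0)]
narrow 3 0.7 [171. 241.] 663 [array([171., 240.]), array([19., 46.]), np.float64(72.0)]
narrow 3 0.66 [368. 180.] 382 [array([364., 186.]), array([24., 33.]), np.float64(80.0)]
narrow 3 0.21 [166. 221.] 458 [array([167., 223.]), array([29., 41.]), np.float64(70.0)]
fixture 3 0.68 [293. 230.] 4412 [array([294., 225.]), array([74., 79.]), np.float64(79.0)]
fixture 4 0.87 [270. 206.] 2797 [array([266., 207.]), array([55., 55.]), np.float64(7.0)]
stand_wide 3 0.71 [170. 240.] 663 [array([170., 240.]), array([19., 47.]), np.float64(69.0)]
stand_wide 4 0.85 [359. 245.] 417 [array(
[... 1285 characters left out ...]
235]
wtab [ 0.559  -0.2881  0.288 ] [0.0193 0.0193]
bottle [0.619  0.4721 0.0083] [0.0053 0.0053]
jar [ 0.3851 -0.5094  0.001 ] [0.0016 0.0016]
wa [ 0.7084 -0.2621  0.0041] [0.0023 0.0023]
wb [0.7322 0.3064 0.0022] [0.0053 0.0053]
tin [ 0.7759 -0.0369  0.0083] [0.0007 0.0007]
tray [ 0.395   0.5605 -0.0054] [0.0064 0.0064]
[[ 0.363  0.932  0.008 -0.203]
 [ 0.647 -0.246 -0.722 -0.271]
 [-0.67   0.267 -0.692  1.999]
 [ 0.     0.     0.     1.   ]] [[ 0.015 -1.    -0.005  0.003]
 [-0.991 -0.014 -0.13   0.582]
 [ 0.13   0.007 -0.991  1.868]
 [ 0.     0.     0.     1.   ]] [[521.4580563    0.         276.45546824]
 [  0.         521.4580563  211.60630256]
 [  0.           0.           1.        ]]
```

The scene picture shows three silver frames. One is in the white stand (171,228), and there are loose ones at (168,262) and (183,207). The brass frame stands at (365,190) and the fixture is at about (291,230). I choose the silver frame in the stand, because it looks largest and matches the description, and I'll check it in a close crop. First I move over the fixture to look.

Request:
{"name": "send_rows", "arguments": {
  "series": [
    [-0.04,-0.027,-0.015,0,0,0,1],
    [-0.08,-0.054,-0.03,0,0,0,1],
    [-0.11,-0.075,-0.05,0,0,0,0],
    [-0.14,-0.095,-0.07,0,0,0,-1],
    [-0.17,-0.115,-0.09,0,0,0,-1],
    [-0.2,-0.135,-0.11,0,0,0,-1],
    [-0.23,-0.155,-0.13,0,0,0,-1],
    [-0.26,-0.175,-0.15,0,0,0,-1]
  ]
}}

```text
time_s: 3.27
tool_pos: [0.372, 0.3944, 0.3942]
tcp_rot: [[-0.962, 0.273, 0.0], [0.273, 0.962, 0.001], [-0.0, 0.001, -1.0]]
contact_force: [0.5, 0.5, 0.2]
opening: 0.012
```

Request:
{"name": "send_rows", "arguments": {
  "series": [
    [-0.03,-0.02,0,0,0,0.05,-1],
    [-0.06,-0.04,0,0,0,0.1,-1],
    [-0.09,-0.06,0,0,0,0.15,-1],
    [-0.12,-0.08,0,0,0,0.2,-1],
    [-0.15,-0.1,0,0,0,0.25,-1],
    [-0.15,-0.1,0,0,0,0.27,-1],
    [-0.15,-0.1,0,0,0,0.27,-1],
    [-0.15,-0.1,0,0,0,0.27,-1]
  ]
}}

```text
time_s: 3.93
tool_pos: [0.4887, 0.2577, 0.3941]
tcp_rot: [[-0.855, 0.519, -0.0], [0.519, 0.855, 0.002], [0.001, 0.001, -1.0]]
contact_force: [-0.0, 1.4, 0.5]
opening: 0.0001
```

Run:
```python
from h import *
s=state();w=viewer.capture('wrist');w=wristview(w,s);save(w['frame'],'w1.png')
print({k:np.round(s[k],3).tolist() for k in('time_s','joint_pos','tool_pos','tcp_rot','opening')})
print(np.round(w['mount'],3));print('cam',np.linalg.inv(w['view'])[:3].round(3))
Z={'hook_root':.135,'guard_lip':.155,'guard_hinge':.18,'fixture':0,'narrow_tab':.122,'narrow_edge':.088,'wide_tab':.14}
for n in Z:
  for r in viewer.tip_of(w,n)[:2]: print(n,round(r['p'],2),np.round(r['pixel']),atz(w,r['pixel'],Z[n]).round(4))
```

```text
{'time_s': 3.933, 'joint_pos': [-0.871, 0.153, 0.358, 1.557, -0.056, 1.44, 0.516], 'tool_pos': [0.489, 0.258, 0.394], 'tcp_rot': [[-0.855, 0.519, -0.0], [0.519, 0.855, 0.002], [0.001, 0.001, -1.0]], 'opening': 0.0}
[[ 0.    -0.963 -0.27   0.068]
 [ 1.     0.    -0.001  0.   ]
 [ 0.001 -0.27   0.963 -0.125]
 [ 0.     0.     0.     1.   ]]
cam [[ 0.519  0.823  0.23   0.43 ]
 [ 0.855 -0.5   -0.139  0.293]
 [ 0.001  0.269 -0.963  0.519]]
guard_lip 0.97 [124. 298.] [0.5115 0.0453 0.155 ]
fixture 0.67 [189. 283.] [0.5772 0.0375 0.    ]
fixture 0.2 [335. 143.] [0.5086 0.3273 0.    ]
narrow_tab 0.67 [348. 155.] [0.5089 0.3249 0.122 ]
narrow_edge 0.65 [342. 151.] [0.5075 0.324  0.088 ]
wide_tab 0.75 [393. 273.] [0.6439 0.3037 0.14  ]
wide_tab 0.2 [124. 297.] [0.5143 0.0355 0.14  ]
```

View pics/w1.png

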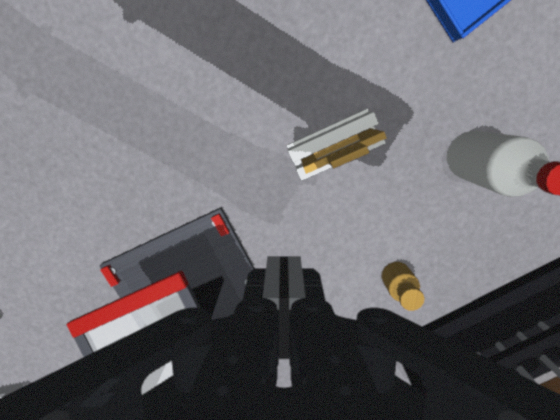

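The wrist view shows the red lip (68–185, 275–325), the base's front edge (103,265)–(222,210), and the brass frame in its stand (335,145). Next I work out the yaws from these.

Run:
```python
from h import *
s=state();w=wristview(viewer.capture('wrist'),s)
im=cv2.resize(w['frame'][195:350,50:270],None,fx=3.5,fy=3.5,interpolation=cv2.INTER_CUBIC);im2=cv2.resize(w['frame'][100:190,280:400],None,fx=3,fy=3,interpolation=cv2.INTER_CUBIC)
def yaw(a,b,z):
    A,B=atz(w,a,z),atz(w,b,z);d=A-B;return A.round(4),B.round(4),'len',np.linalg.norm(d).round(4),'yaw',np.degrees(np.arctan2(-d[0],d[1])).round(2)
print('base front',yaw((222,209),(102,265),.012))
# red mask lip
hsv=cv2.cvtColor(w['frame'],cv2.COLOR_RGB2HSV);m=(((hsv[...,0]<8)|(hsv[...,0]>172))&(hsv[...,1]>150)&(hsv[...,2]>90)).astype(np.uint8)
n,l,st,c=cv2.connectedComponentsWithStats(m)
i=max((i for i in range(1,n) if c[i][0]<250 and c[i][1]>240),key=lambda i:st[i,4])
r=cv2.minAreaRect(np.argwhere(l==i)[:,::-1].astype(np.float32));bp=cv2.boxPoints(r);print(bp.round(1))
o=bp[np.argsort(bp[:,0])];print('lip far edge?',yaw(o[2] if o[2][1]<o[3][1] else o[3],o[0] if o[0][1]<o[1][1] else o[1],.161))
for z,nm in((.038,'stand_narrow'),):
    for r in viewer.cut_out(w,nm)[:1]:
        q=cv2.boxPoints(cv2.minAreaRect(np.argwhere(r['mask'])[:,::-1].astype(np.float32)));print(nm,q.round(1));q=q[np.argsort(q[:,0])];print(yaw(max(q[2:],key=lambda v:-v[1]),min(q[:2],key=lambda v:v[1]),z), np.mean([atz(w,v,z) for v in q],0).round(4))
for r in viewer.cut_out(w,'narrow')[:1]:
    m=r['mask'];q=cv2.minAreaRect(np.argwhere(m)[:,::-1].astype(np.float32));print('narrow',q)
    b=cv2.boxPoints(q);b=b[np.argsort(b[:,0])];print(yaw(b[2:].mean(0),b[:2].mean(0),.1))
save(cv2.copyMakeBorder(im,0,0,0,0,0),'w1c.png')
```

```text
base front (array([0.5055, 0.1478, 0.012 ]), array([ 0.4853, -0.0479,  0.012 ]), 'len', np.float64(0.1967), 'yaw', np.float64(-5.89))
[[ 65.6 321.8]
 [179.5 271. ]
 [186.4 286.5]
 [ 72.5 337.3]]
lip far edge? (array([0.5158, 0.1164, 0.161 ]), array([ 0.5007, -0.0224,  0.161 ]), 'len', np.float64(0.1396), 'yaw', np.float64(-6.19))
stand_narrow [[284.8 144.1]
 [371.  105.9]
 [387.1 142.2]
 [300.9 180.4]]
(array([0.4873, 0.3844, 0.038 ]), array([0.4721, 0.2701, 0.038 ]), 'len', np.float64(0.1153), 'yaw', np.float64(-7.56)) [0.5047 0.3249 0.038 ]
narrow ((344.241943359375, 150.9135284423828), (23.39545249938965, 89.0418472290039), 66.25050354003906)
(array([0.5131, 0.3725, 0.1   ]), array([0.5009, 0.2767, 0.1   ]), 'len', np.float64(0.0965), 'yaw', np.float64(-7.21))
```

View pics/w1c.png

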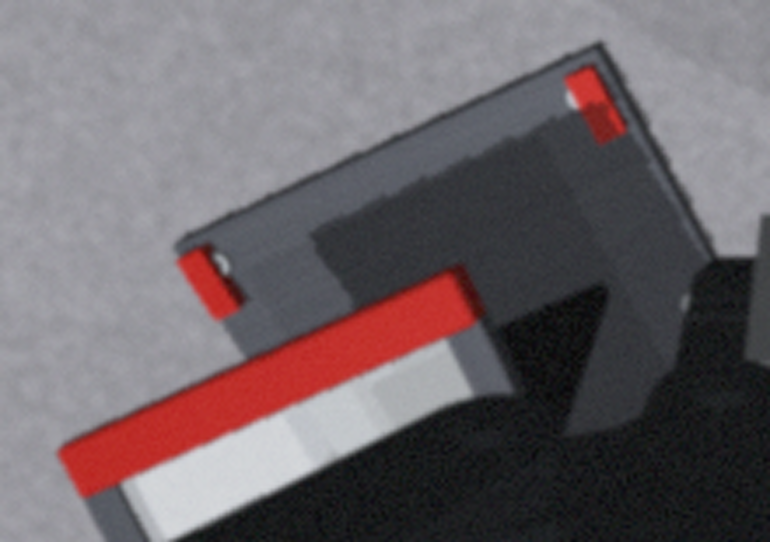

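```bash
cat >> h.py <<'E'
from scipy.spatial.transform import Rotation as Ro
YAW=np.radians(-6.0);O=np.array([.580,.039,0])
RF=Ro.from_euler('z',YAW).as_matrix()
def F(x,y,z): return O+RF@np.array([x,y,z])/1000
def TR(tilt,yaw=YAW): # tool x=-x_f, y=y_f tilted inward
    return Ro.from_euler('z',yaw).as_matrix()@np.diag([-1.,1,-1])@Ro.from_euler('x',tilt).as_matrix()
def rows(p0,R0,tg):
    for p,R in tg: print(np.r_[R0.T@(p-p0),Ro.from_matrix(R0.T@R).as_rotvec()].round(3).tolist())
E
python3 - <<'E'
from h import *
s=state();p0=np.array(s['tool_pos']);R0=np.array(s['tcp_rot']);T=TR(.873)
print('pre');rows(p0,R0,[(F(-59,170,260),T)])
print('then');rows(F(-59,170,260),T,[(F(-59,125,115),T),(F(-59,66,113),T)])
print('arc from');P=[]
for th in np.linspace(0,2.0,25):
    e=th-.175;h=18*np.cos(e)+11*np.sin(e)
    P.append(F(75-136*np.cos(e)-(6+h)*np.sin(e),66,180+136*np.sin(e)-(6+h)*np.cos(e)-3.4))
q=F(-59,66,113);rows(q,T,[(x,T) for x in P])
print(np.round(P[0],3),np.round(P[-1],3))
E
```

```text
pre
[-0.065, -0.011, 0.134, 0.859, -0.193, -0.413]
then
[-0.0, 0.082, 0.128, 0.0, 0.0, 0.0]
[-0.0, 0.046, 0.174, 0.0, 0.0, 0.0]
arc from
[-0.004, -0.014, -0.012, 0.0, 0.0, 0.0]
[-0.001, -0.022, -0.018, 0.0, 0.0, 0.0]
[0.002, -0.03, -0.025, 0.0, 0.0, 0.0]
[0.003, -0.038, -0.032, 0.0, 0.0, 0.0]
[0.004, -0.046, -0.038, 0.0, 0.0, 0.0]
[0.004, -0.054, -0.045, 0.0, 0.0, 0.0]
[0.003, -0.063, -0.053, 0.0, 0.0, 0.0]
[0.001, -0.071, -0.06, 0.0, 0.0, 0.0]
[-0.001, -0.08, -0.067, 0.0, 0.0, 0.0]
[-0.005, -0.088, -0.074, 0.0, 0.0, 0.0]
[-0.01, -0.096, -0.081, 0.0, 0.0, 0.0]
[-0.016, -0.104, -0.087, 0.0, 0.0, 0.0]
[-0.022, -0.112, -0.094, 0.0, 0.0, 0.0]
[-0.03, -0.119, -0.1, 0.0, 0.0, 0.0]
[-0.039, -0.125, -0.105, 0.0, 0.0, 0.0]
[-0.048, -0.132, -0.11, 0.0, 0.0, 0.0]
[-0.058, -0.137, -0.115, 0.0, 0.0, 0.0]
[-0.069, -0.142, -0.119, 0.0, 0.0, 0.0]
[-0.08, -0.146, -0.122, 0.0, 0.0, 0.0]
[-0.092, -0.149, -0.125, 0.0, 0.0, 0.0]
[-0.105, -0.152, -0.127, 0.0, 0.0, 0.0]
[-0.118, -0.153, -0.128, 0.0, 0.0, 0.0]
[-0.131, -0.154, -0.129, 0.0, 0.0, 0.0]
[-0.144, -0.153, -0.128, 0.0, 0.0, 0.0]
[-0.156, -0.152, -0.127, 0.0, 0.0, 0.0]
[0.532 0.11  0.131] [0.684 0.094 0.311]
```

Request:
{"name": "send_rows", "arguments": {
  "series": [
    [-0.008,-0.001,0.017,0.107,-0.024,-0.052,-1],
    [-0.016,-0.003,0.033,0.215,-0.048,-0.103,-1],
    [-0.024,-0.004,0.05,0.322,-0.072,-0.155,-1],
    [-0.032,-0.005,0.067,0.43,-0.096,-0.206,-1],
    [-0.041,-0.007,0.084,0.537,-0.12,-0.258,-1],
    [-0.049,-0.008,0.1,0.644,-0.145,-0.31,-1],
    [-0.057,-0.01,0.117,0.752,-0.169,-0.361,-1],
    [-0.065,-0.011,0.134,0.859,-0.193,-0.413,-1]
  ]
}}

```text
time_s: 5.15
tool_pos: [0.5396, 0.2148, 0.2596]
tcp_rot: [[-0.995, 0.065, -0.078], [0.101, 0.637, -0.764], [-0.0, -0.768, -0.64]]
contact_force: [-0.5, 0.2, 0.6]
opening: 0.0002
```

Run:
```python
from h import *
s=state();p0=np.array(s['tool_pos']);R0=np.array(s['tcp_rot']);T=TR(.873)
print(s['time_s'],np.round(s['joint_pos'],2),p0.round(3),np.round(R0,2).tolist(),F(-59,170,260).round(3))
rows(p0,R0,[(F(-59,170,200),T),(F(-59,125,115),T),(F(-59,66,113),T)])
```

```text
5.15 [-0.96  0.64  0.34  1.44  0.42  1.71  0.77] [0.54  0.215 0.26 ] [[-0.99, 0.06, -0.08], [0.1, 0.64, -0.76], [-0.0, -0.77, -0.64]] [0.539 0.214 0.26 ]
[0.0, 0.045, 0.039, -0.003, 0.003, 0.002]
[0.001, 0.082, 0.128, -0.003, 0.003, 0.002]
[0.001, 0.046, 0.174, -0.003, 0.003, 0.002]
```

Request:
{"name": "send_rows", "arguments": {
  "series": [
    [0,0.025,0.03,0,0,0,-1],
    [0,0.05,0.065,0,0,0,-1],
    [0,0.07,0.1,0,0,0,-1],
    [0,0.082,0.128,0,0,0,-1],
    [0,0.082,0.13,0,0,0,-1],
    [0,0.07,0.145,0,0,0,-1],
    [0,0.058,0.16,0,0,0,-1],
    [0,0.046,0.174,0,0,0,-1]
  ]
}}

```text
time_s: 5.82
tool_pos: [0.5301, 0.1119, 0.114]
tcp_rot: [[-0.995, 0.066, -0.076], [0.101, 0.638, -0.763], [-0.002, -0.767, -0.642]]
contact_force: [3.5, 46.1, 22.0]
opening: 0.0001
```

Run:
```python
from h import *
s=state();p0=np.array(s['tool_pos']);R0=np.array(s['tcp_rot'])
print(s['time_s'],np.round(s['joint_pos'],2),(RF.T@(p0-O)*1000).round(1),np.round(R0,2).tolist(),np.round(s['contact_force'],1))
a=viewer.capture('scene');save(cv2.resize(a['frame'][140:300,220:380],None,fx=3.6,fy=3.6,interpolation=cv2.INTER_CUBIC),'s1.png')
```

```text
5.8167 [-0.88  0.71  0.34  1.71  0.45  1.36  0.68] [-57.2  67.3 114. ] [[-0.99, 0.07, -0.08], [0.1, 0.64, -0.76], [-0.0, -0.77, -0.64]] [ 3.5 46.1 22. ]
```

View pics/s1.png

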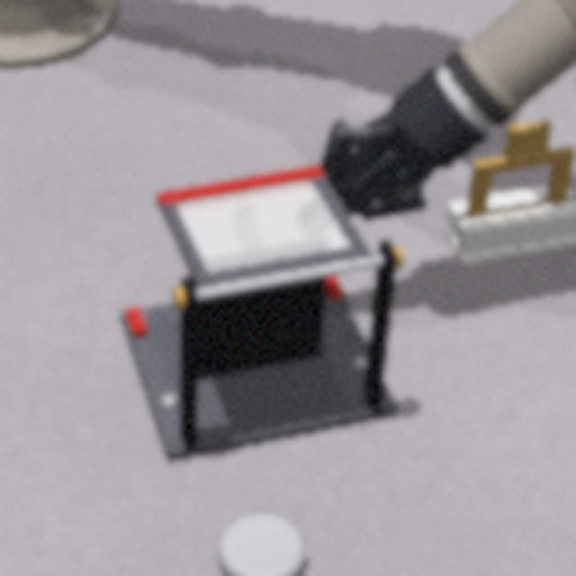

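The crop shows the gripper touching the lip's end face from the side, at about 46 N sideways. I'll back out about 12 mm so that only the fingertip region goes under the lip.

Request:
{"name": "send_rows", "arguments": {
  "series": [
    [0.0,0.004,-0.005,0,0,0,-1],
    [0.0,0.009,-0.008,0,0,0,-1],
    [0.0,0.011,-0.007,0,0,0,-1],
    [0.0,0.011,-0.007,0,0,0,-1],
    [0.0,0.011,-0.007,0,0,0,-1],
    [0.0,0.011,-0.007,0,0,0,-1],
    [0.0,0.011,-0.007,0,0,0,-1],
    [0.0,0.011,-0.007,0,0,0,-1]
  ]
}}

```text
time_s: 6.53
tool_pos: [0.5317, 0.1251, 0.1105]
tcp_rot: [[-0.995, 0.068, -0.075], [0.101, 0.642, -0.76], [-0.004, -0.764, -0.646]]
contact_force: [-0.3, 0.3, 0.7]
opening: -0.0
```

Run:
```python
from h import *
s=state();p0=np.array(s['tool_pos']);R0=np.array(s['tcp_rot'])
print(s['time_s'],(RF.T@(p0-O)*1000).round(1),np.round(s['contact_force'],1),np.round(s['moment'],2))
P=[]
for th in np.linspace(0,2.0,25):
    e=th-.175;h=18*np.cos(e)+13*np.sin(e)
    P.append(F(75-136*np.cos(e)-(6+h)*np.sin(e),80,180+136*np.sin(e)-(6+h)*np.cos(e)+8))
rows(p0,R0,[(x,R0) for x in P])
```

```text
6.5333 [-57.   80.6 110.5] [-0.3  0.3  0.7] [ 0.77 -0.14  0.05]
[-0.002, -0.025, -0.021, 0.0, 0.0, 0.0]
[0.001, -0.033, -0.027, 0.0, 0.0, 0.0]
[0.004, -0.04, -0.033, 0.0, 0.0, 0.0]
[0.005, -0.048, -0.04, 0.0, 0.0, 0.0]
[0.006, -0.056, -0.047, 0.0, 0.0, 0.0]
[0.006, -0.065, -0.054, 0.0, 0.0, 0.0]
[0.005, -0.073, -0.061, 0.0, 0.0, 0.0]
[0.003, -0.081, -0.068, 0.0, 0.0, 0.0]
[0.001, -0.09, -0.075, 0.0, 0.0, 0.0]
[-0.003, -0.098, -0.082, 0.0, 0.0, 0.0]
[-0.008, -0.106, -0.089, 0.0, 0.0, 0.0]
[-0.013, -0.114, -0.095, 0.0, 0.0, 0.0]
[-0.02, -0.121, -0.102, 0.0, 0.0, 0.0]
[-0.027, -0.129, -0.108, 0.0, 0.0, 0.0]
[-0.036, -0.135, -0.113, 0.0, 0.0, 0.0]
[-0.045, -0.141, -0.119, 0.0, 0.0, 0.0]
[-0.055, -0.147, -0.123, 0.0, 0.0, 0.0]
[-0.066, -0.152, -0.127, 0.0, 0.0, 0.0]
[-0.077, -0.156, -0.131, 0.0, 0.0, 0.0]
[-0.089, -0.159, -0.134, 0.0, 0.0, 0.0]
[-0.102, -0.162, -0.136, 0.0, 0.0, 0.0]
[-0.114, -0.163, -0.137, 0.0, 0.0, 0.0]
[-0.127, -0.164, -0.137, 0.0, 0.0, 0.0]
[-0.14, -0.164, -0.137, 0.0, 0.0, 0.0]
[-0.153, -0.163, -0.136, 0.0, 0.0, 0.0]
```

Request:
{"name": "send_rows", "arguments": {
  "series": [
    [0,-0.006,-0.005,0,0,0,-1],
    [0,-0.012,-0.01,0,0,0,-1],
    [0,-0.018,-0.015,0,0,0,-1],
    [0,-0.025,-0.021,0,0,0,-1],
    [0.001,-0.033,-0.027,0,0,0,-1],
    [0.004,-0.04,-0.033,0,0,0,-1],
    [0.005,-0.048,-0.04,0,0,0,-1],
    [0.006,-0.056,-0.047,0,0,0,-1]
  ]
}}

```text
time_s: 7.2
tool_pos: [0.526, 0.1262, 0.1846]
tcp_rot: [[-0.995, 0.068, -0.073], [0.099, 0.643, -0.759], [-0.005, -0.763, -0.647]]
contact_force: [3.2, 2.1, -4.0]
opening: 0.0
```

Run:
```python
from h import *
s=state();p0=np.array(s['tool_pos']);R0=np.array(s['tcp_rot'])
print(s['time_s'],(RF.T@(p0-O)*1000).round(1),np.round(s['contact_force'],1),np.round(s['moment'],2))
a=viewer.capture('scene');save(cv2.resize(a['frame'][140:300,220:380],None,fx=3.6,fy=3.6,interpolation=cv2.INTER_CUBIC),'s2.png')
P=[]
for th in np.linspace(0,2.0,25)[5:]:
    e=th-.175;h=18*np.cos(e)+13*np.sin(e)
    P.append(F(75-136*np.cos(e)-(6+h)*np.sin(e),80,180+136*np.sin(e)-(6+h)*np.cos(e)+8))
rows(p0,R0,[(x,R0) for x in P[:9]])
print();rows(P[8],R0,[(x,R0) for x in P[9:]])
```

```text
7.2 [-62.9  81.  184.6] [ 3.2  2.1 -4. ] [ 1.49 -0.42  0.4 ]
[0.001, -0.008, -0.006, 0.0, 0.0, 0.0]
[-0.0, -0.017, -0.013, 0.0, 0.0, 0.0]
[-0.002, -0.025, -0.02, 0.0, 0.0, 0.0]
[-0.005, -0.033, -0.027, 0.0, 0.0, 0.0]
[-0.009, -0.042, -0.034, 0.0, 0.0, 0.0]
[-0.013, -0.05, -0.041, 0.0, 0.0, 0.0]
[-0.019, -0.058, -0.047, 0.0, 0.0, 0.0]
[-0.026, -0.065, -0.054, 0.0, 0.0, 0.0]
[-0.033, -0.072, -0.06, 0.0, 0.0, 0.0]

[-0.008, -0.007, -0.006, 0.0, 0.0, 0.0]
[-0.018, -0.013, -0.011, 0.0, 0.0, 0.0]
[-0.028, -0.018, -0.015, 0.0, 0.0, 0.0]
[-0.039, -0.023, -0.019, 0.0, 0.0, 0.0]
[-0.05, -0.027, -0.023, 0.0, 0.0, 0.0]
[-0.062, -0.031, -0.026, 0.0, 0.0, 0.0]
[-0.074, -0.033, -0.028, 0.0, 0.0, 0.0]
[-0.087, -0.035, -0.029, 0.0, 0.0, 0.0]
[-0.1, -0.035, -0.029, 0.0, 0.0, 0.0]
[-0.113, -0.035, -0.029, 0.0, 0.0, 0.0]
[-0.126, -0.034, -0.028, 0.0, 0.0, 0.0]
```

View pics/s2.png

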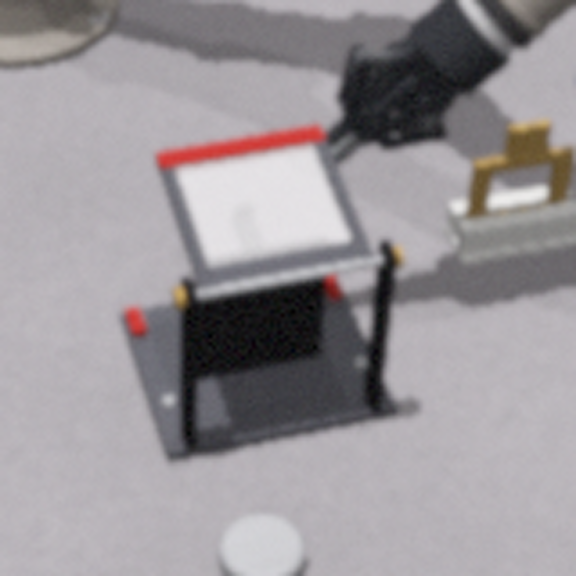

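Guard is lifting on the fingertips: the lip has moved from row 185 to row 145 in the crop. I continue along the arc.

Request:
{"name": "send_rows", "arguments": {
  "series": [
    [0.001,-0.008,-0.006,0,0,0,-1],
    [0,-0.017,-0.013,0,0,0,-1],
    [-0.002,-0.025,-0.02,0,0,0,-1],
    [-0.005,-0.033,-0.027,0,0,0,-1],
    [-0.009,-0.042,-0.034,0,0,0,-1],
    [-0.013,-0.05,-0.041,0,0,0,-1],
    [-0.019,-0.058,-0.047,0,0,0,-1],
    [-0.026,-0.065,-0.054,0,0,0,-1]
  ]
}}

```text
time_s: 7.92
tool_pos: [0.5515, 0.1221, 0.2725]
tcp_rot: [[-0.995, 0.07, -0.074], [0.102, 0.643, -0.759], [-0.006, -0.763, -0.646]]
contact_force: [-0.6, -0.0, -2.9]
opening: 0.0001
```

Request:
{"name": "send_rows", "arguments": {
  "series": [
    [-0.008,-0.008,-0.007,0,0,0,-1],
    [-0.016,-0.015,-0.012,0,0,0,-1],
    [-0.025,-0.021,-0.017,0,0,0,-1],
    [-0.035,-0.026,-0.022,0,0,0,-1],
    [-0.046,-0.031,-0.026,0,0,0,-1],
    [-0.057,-0.035,-0.03,0,0,0,-1],
    [-0.068,-0.038,-0.033,0,0,0,-1],
    [-0.08,-0.041,-0.035,0,0,0,-1]
  ]
}}

```text
time_s: 8.58
tool_pos: [0.6311, 0.1128, 0.3283]
tcp_rot: [[-0.995, 0.071, -0.077], [0.105, 0.641, -0.761], [-0.005, -0.765, -0.644]]
contact_force: [-0.6, 0.3, -1.0]
opening: 0.0001
```

Run:
```python
from h import *
s=state();p0=np.array(s['tool_pos']);R0=np.array(s['tcp_rot'])
print(s['time_s'],np.round(s['joint_pos'],2),(RF.T@(p0-O)*1000).round(1),np.round(s['contact_force'],1),np.round(s['moment'],2))
a=viewer.capture('scene');save(cv2.resize(a['frame'][110:270,220:380],None,fx=3.6,fy=3.6,interpolation=cv2.INTER_CUBIC),'s3.png')
P=[]
for th in np.arange(1.5,2.05,.083):
    e=th-.175;h=18*np.cos(e)+13*np.sin(e)
    P.append(F(75-136*np.cos(e)-(6+h)*np.sin(e),80,180+136*np.sin(e)-(6+h)*np.cos(e)+8))
rows(p0,R0,[(x,R0) for x in P])
```

```text
8.5833 [-0.8   0.63  0.4   1.32  0.51  1.7   1.  ] [ 43.1  78.7 328.3] [-0.6  0.3 -1. ] [ 0.95  0.01 -0.14]
[0.024, 0.011, 0.008, 0.0, 0.0, 0.0]
[0.012, 0.008, 0.005, 0.0, 0.0, 0.0]
[-0.001, 0.006, 0.003, 0.0, 0.0, 0.0]
[-0.013, 0.004, 0.002, 0.0, 0.0, 0.0]
[-0.026, 0.003, 0.001, 0.0, 0.0, 0.0]
[-0.039, 0.004, 0.001, 0.0, 0.0, 0.0]
[-0.052, 0.005, 0.002, 0.0, 0.0, 0.0]
```

View pics/s3.png

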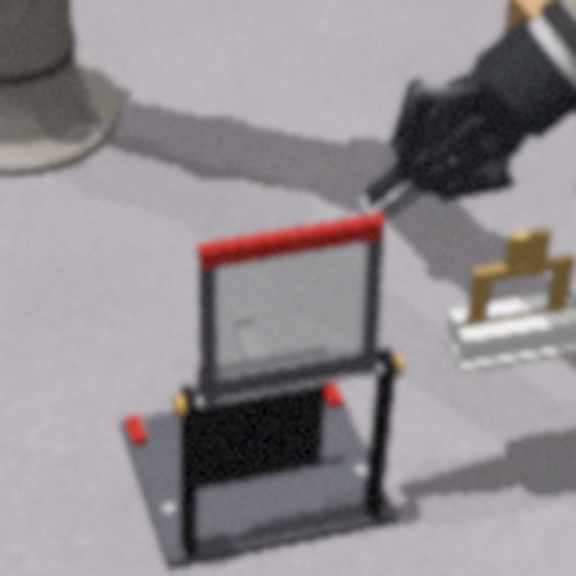

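The guard is nearly vertical and the finger sits at the top corner of the lip. I push it past balance, slightly lower, and then withdraw.

Request:
{"name": "send_rows", "arguments": {
  "series": [
    [-0.006,0.005,0.004,0,0,0,-1],
    [-0.014,0.009,0.008,0,0,0,-1],
    [-0.022,0.011,0.01,0,0,0,-1],
    [-0.03,0.012,0.01,0,0,0,-1],
    [-0.038,0.013,0.01,0,0,0,-1],
    [-0.046,0.014,0.01,0,0,0,-1],
    [-0.053,0.015,0.01,0,0,0,-1],
    [-0.058,0.015,0.01,0,0,0,-1]
  ]
}}

```text
time_s: 9.3
tool_pos: [0.6923, 0.1075, 0.3114]
tcp_rot: [[-0.994, 0.074, -0.074], [0.105, 0.64, -0.761], [-0.009, -0.765, -0.644]]
contact_force: [-0.2, -1.1, -0.8]
opening: -0.0002
```

Request:
{"name": "send_rows", "arguments": {
  "series": [
    [0.0,0,0,0,0,0,-1],
    [0.01,0,0,0,0,0,-1],
    [0.03,0,-0.02,0,0,0,-1],
    [0.05,0,-0.05,0,0,0,-1],
    [0.07,0,-0.08,0,0,0,-1],
    [0.09,0,-0.11,0,0,0,-1],
    [0.1,0,-0.12,0,0,0,-1],
    [0.1,0,-0.12,0,0,0,-1]
  ]
}}

```text
time_s: 9.97
tool_pos: [0.6006, 0.2135, 0.3893]
tcp_rot: [[-0.995, 0.072, -0.068], [0.098, 0.643, -0.759], [-0.01, -0.762, -0.647]]
contact_force: [0.2, -0.3, 0.4]
opening: 0.0001
```

Run:
```python
from h import *
s=state();p0=np.array(s['tool_pos']);R0=np.array(s['tcp_rot'])
print(s['time_s'],np.round(s['joint_pos'],2),(RF.T@(p0-O)*1000).round(1),np.round(s['contact_force'],1))
a=viewer.capture('scene');b=viewer.capture('top')
for n in('guard_lip','guard_hinge','hook_root','fixture'):
  A=viewer.tip_of(a,n);B=viewer.tip_of(b,n)
  print(n,[(round(r['p'],2),np.round(r['pixel'],1)) for r in A[:2]],[(round(r['p'],2),np.round(r['pixel'],1)) for r in B[:2]])
  if A and B:
    x,e=tri([ray(a,A[0]['pixel']),ray(b,B[0]['pixel'])]);print((RF.T@(x-O)*1000).round(1),np.round(e,4))
t=TR(0)
rows(p0,R0,[(np.array([.40,.0,.42]),t)])
```

```text
9.9667 [-0.9   0.64  0.39  1.15  0.48  1.9   0.98] [  2.3 175.7 389.3] [ 0.2 -0.3  0.4]
guard_lip [(0.78, array([310.6, 194.6])), (0.57, array([166.9, 207. ]))] [(0.79, array([273.4, 155. ])), (0.64, array([266.9, 208.3]))]
[140.4  -5.6 320.8] [0.0072 0.0072]
guard_hinge [(0.6, array([301.4, 219.3])), (0.3, array([171.3, 241.5]))] [(0.63, array([263.9, 184.2]))]
[ 69.6   9.9 163.5] [0.0031 0.0031]
hook_root [(0.77, array([291.3, 209.7])), (0.53, array([417.1, 214.5]))] [(0.61, array([265.4, 204.9])), (0.18, array([366.7, 243.9]))]
[  2.8  -1.2 141.8] [0.0012 0.0012]
fixture [(0.79, array([290.7, 239.8])), (0.23, array([360.8, 208.1]))] [(0.61, array([365.8, 239.2])), (0.57, array([267.6, 210.3]))]
[   2.6 -190.   117.2] [0.1823 0.1823]
[0.178, -0.175, 0.156, -0.867, 0.012, 0.001]
```

Request:
{"name": "send_rows", "arguments": {
  "series": [
    [0.022,-0.022,0.02,-0.108,0.001,0,-1],
    [0.044,-0.044,0.04,-0.217,0.003,0,-1],
    [0.066,-0.066,0.06,-0.325,0.004,0,-1],
    [0.09,-0.088,0.08,-0.433,0.006,0,-1],
    [0.112,-0.11,0.1,-0.542,0.007,0,-1],
    [0.134,-0.132,0.12,-0.65,0.009,0,-1],
    [0.156,-0.154,0.14,-0.76,0.01,0,-1],
    [0.178,-0.175,0.156,-0.867,0.012,0.001,-1]
  ]
}}

```text
time_s: 11.13
tool_pos: [0.3985, -0.0057, 0.42]
tcp_rot: [[-0.994, 0.113, 0.001], [0.113, 0.994, 0.001], [-0.0, 0.001, -1.0]]
contact_force: [1.2, -1.0, 0.5]
opening: 0.0002
```

Run:
```python
from h import *
s=state();w=wristview(viewer.capture('wrist'),s);save(w['frame'],'w2.png')
print(s['time_s'],np.round(s['joint_pos'],2),np.round(s['tool_pos'],3),np.round(s['tcp_rot'],3).tolist())
Z={'hook_root':.135,'guard_hinge':.18,'fixture':0,'wide_tab':.14}
for n in Z:
  for r in viewer.tip_of(w,n)[:2]: print(n,round(r['p'],2),np.round(r['pixel']),(RF.T@(atz(w,r['pixel'],Z[n])-O)*1000).round(1))
for n,q in dict(root=(5,0,135),tip=(-50,0,147),p1=(5,55,147),p2=(5,-55,147),b1=(-85,100,12),b2=(-85,-100,12)).items(): print(n,proj(w,F(*q)).round(1))
```

```text
11.1333 [-0.7  -0.2   0.5   1.81  0.1   1.51  1.24] [ 0.399 -0.006  0.42 ] [[-0.994, 0.113, 0.001], [0.113, 0.994, 0.001], [-0.0, 0.001, -1.0]]
hook_root 0.79 [332. 315.] [  3.4  -5.1 135. ]
fixture 0.56 [324. 268.] [ 3.2 -0.8  0. ]
wide_tab 0.9 [ 23. 250.] [ -86.  -362.3  140. ]
wide_tab 0.57 [ 50. 320.] [   5.  -347.7  140. ]
root [336.4 315.9]
tip [339.2 279.1]
p1 [383.9 320.9]
p2 [291.6 321.7]
b1 [394.9 216. ]
b2 [258.8 217.1]
```

View pics/w2.png

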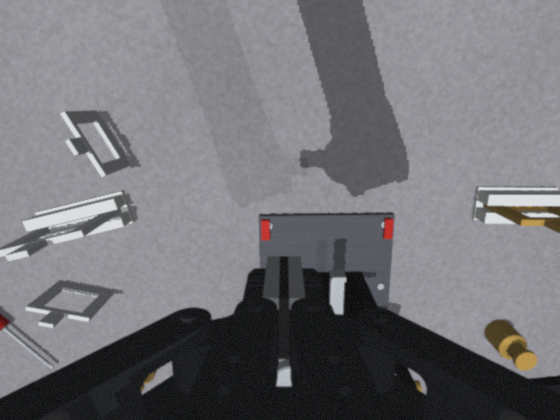

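The wrist view fits the fixture model. The base corners at (260,213) and (394,213) and the hook end at (339,278) all land within about 1 mm of prediction. The silver frame in its stand is at (70,220), and the look-alikes are at (97,143) and (70,302). Next I go to the silver stand.

Request:
{"name": "send_rows", "arguments": {
  "series": [
    [-0.004,-0.036,0.002,0,0,0,-1],
    [-0.008,-0.072,0.005,0,0,0,-1],
    [-0.012,-0.108,0.008,0,0,0,-1],
    [-0.016,-0.144,0.01,0,0,0,-1],
    [-0.02,-0.18,0.013,0,0,0,-1],
    [-0.025,-0.22,0.016,0,0,0,-1],
    [-0.03,-0.26,0.02,0,0,0,-1],
    [-0.032,-0.283,0.02,0,0,0,-1]
  ]
}}

```text
time_s: 12.05
tool_pos: [0.4002, -0.2909, 0.4003]
tcp_rot: [[-0.994, 0.113, -0.004], [0.113, 0.994, -0.008], [0.003, -0.009, -1.0]]
contact_force: [-0.4, 0.1, 0.1]
opening: 0.0001
```

Run:
```python
from h import *
s=state();w=wristview(viewer.capture('wrist'),s);save(w['frame'],'w3.png')
print(s['time_s'],np.round(s['joint_pos'],2),np.round(s['tool_pos'],3),np.round(s['tcp_rot'],3).tolist())
for n,z in(('wide_tab',.14),('wide_edge',.106),('stand_wide',0)):
  for r in viewer.tip_of(w,n)[:4]: print(n,round(r['p'],2),np.round(r['pixel']),atz(w,r['pixel'],z).round(4))
for n in('wide','stand_wide'):
  for r in viewer.cut_out(w,n)[:3]:
    q=cv2.minAreaRect(np.argwhere(r['mask'])[:,::-1].astype(np.float32));print(n,round(r['p'],2),np.round(r['pixel']),q)
    b=cv2.boxPoints(q);print([atz(w,v,.038).round(4).tolist() for v in b])
```

```text
12.05 [-0.48  0.04  1.06  1.68 -0.03  1.44  2.04] [ 0.4   -0.291  0.4  ] [[-0.994, 0.113, -0.004], [0.113, 0.994, -0.008], [0.003, -0.009, -1.0]]
wide_tab 0.97 [323. 118.] [ 0.3488 -0.2475  0.14  ]
wide_tab 0.89 [272. 230.] [ 0.4583 -0.3118  0.14  ]
wide_tab 0.74 [521. 251.] [ 0.512  -0.0467  0.14  ]
wide_tab 0.16 [124. 160.] [ 0.3671 -0.4536  0.14  ]
wide_edge 0.89 [275. 220.] [ 0.4578 -0.3094  0.106 ]
wide_edge 0.84 [322. 116.] [ 0.348  -0.2455  0.106 ]
stand_wide 0.85 [277. 199.] [ 0.4588 -0.3108  0.    ]
wide 0.88 [320. 116.] ((320.60198974609375, 116.9515380859375), (76.53018188476562, 11.245802879333496), 64.59228515625)
[[0.3098, -0.2646, 0.038], [0.3057, -0.2517, 0.038], [0.3937, -0.2179, 0.038], [0.3984, -0.2313, 0.038]]
wide 0.87 [241. 281.] ((241.1500244140625, 281.0500183105469), (11.70042610168457, 30.35786247253418), 18.434947967529297)
[[0.5803, -0.3901, 0.038], [0.5379, -0.3702, 0.038], [0.5451, -0.3555, 0.038], [0.5878, -0.3752, 0.038]]
wide 0.58 [272. 217.] ((274.4798583984375, 218.70266723632812), (34.7800407409668, 102.83113098144531), 77.24246978759766)
[[0.4607, -0.386, 0.038], [0.4445, -0.2497, 0.038], [0.4923, -0.2434, 0.038], [0.5098, -0.3831, 0.038]]
stand_wide 0.59 [281. 194.] ((275.908203125, 199.1396942138672), (38.056087493896484, 102.82234191894531), 78.31063079833984)
[[0.4308, -0.3797, 0.038], [0.4179, -0.2453, 0.038], [0.4689, -0.2393, 0.038], [0.4831, -0.3773, 0.038]]
```

View pics/w3.png

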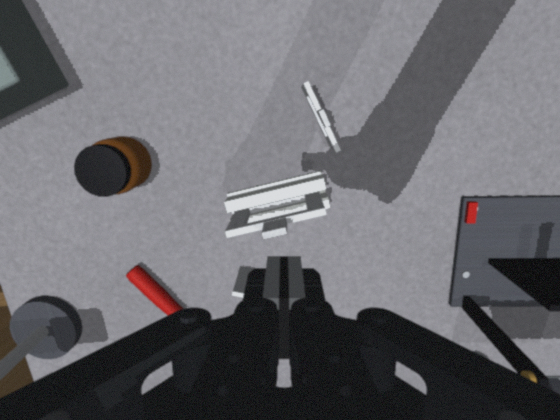

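The crop-free wrist view shows the stand frame at (228–327, 210–237) with its tab at (275,230), and the smaller free-standing look-alike at (320,116). I check the widths and then go above the tab.

Run:
```python
from h import *
s=state();w=wristview(viewer.capture('wrist'),s)
for nm,a,b,z in(('stand frame top',(226,233),(328,211),.118),('lookalike top',(305,84),(337,150),.09),('tab',(263,233),(287,228),.154)):
  A,B=atz(w,a,z),atz(w,b,z);print(nm,np.linalg.norm(A-B).round(4),((A+B)/2).round(4),np.degrees(np.arctan2(-(B-A)[0],(B-A)[1])).round(1))
im=cv2.resize(w['frame'][60:260,210:350],None,fx=4,fy=3,interpolation=cv2.INTER_CUBIC)
```

```text
stand frame top 0.1181 [ 0.4588 -0.3012  0.118 ] 6.6
lookalike top 0.081 [ 0.3513 -0.2392  0.09  ] -68.5
tab 0.0255 [ 0.4566 -0.3018  0.154 ] 6.3
```

Request:
{"name": "send_rows", "arguments": {
  "series": [
    [-0.01,-0.002,0.018,0,0,-0.03,-1],
    [-0.02,-0.004,0.036,0,0,-0.06,-1],
    [-0.03,-0.006,0.055,0,0,-0.09,-1],
    [-0.04,-0.008,0.075,0.004,0,-0.12,-1],
    [-0.05,-0.01,0.095,0.008,0,-0.15,-0.5],
    [-0.06,-0.013,0.115,0.008,0,-0.18,0],
    [-0.06,-0.013,0.13,0.008,0,-0.213,0.1],
    [-0.06,-0.013,0.14,0.008,0,-0.213,0.1]
  ]
}}

```text
time_s: 13.07
tool_pos: [0.4599, -0.3037, 0.2583]
tcp_rot: [[-0.994, -0.109, -0.004], [-0.109, 0.994, -0.01], [0.005, -0.009, -1.0]]
contact_force: [0.1, 0.0, -0.5]
opening: 0.0465
```

Run:
```python
from h import *
s=state();w=wristview(viewer.capture('wrist'),s);save(w['frame'],'w4.png')
print(s['time_s'],np.round(s['joint_pos'],2),np.round(s['tool_pos'],4),np.round(s['tcp_rot'],3).tolist(),s['opening'])
for n,z in(('wide_tab',.14),('wide_edge',.106),('stand_wide',0)):
  for r in viewer.tip_of(w,n)[:4]: print(n,round(r['p'],2),np.round(r['pixel']),atz(w,r['pixel'],z).round(4))
```

```text
13.0667 [-0.27  0.33  0.96  1.78 -0.28  1.18  2.46] [ 0.4599 -0.3037  0.2583] [[-0.994, -0.109, -0.004], [-0.109, 0.994, -0.01], [0.005, -0.009, -1.0]] 0.04649863318790256
wide_tab 0.84 [278. 207.] [ 0.4575 -0.3085  0.14  ]
wide_tab 0.77 [390.  55.] [ 0.3558 -0.2518  0.14  ]
wide_tab 0.59 [231. 321.] [ 0.546  -0.3334  0.14  ]
wide_edge 0.71 [376.  59.] [ 0.3542 -0.2528  0.106 ]
wide_edge 0.62 [281. 197.] [ 0.458  -0.3068  0.106 ]
wide_edge 0.6 [230. 303.] [ 0.5516 -0.3385  0.106 ]
stand_wide 0.64 [281. 173.] [ 0.4578 -0.3084  0.    ]
```

View pics/w4.png

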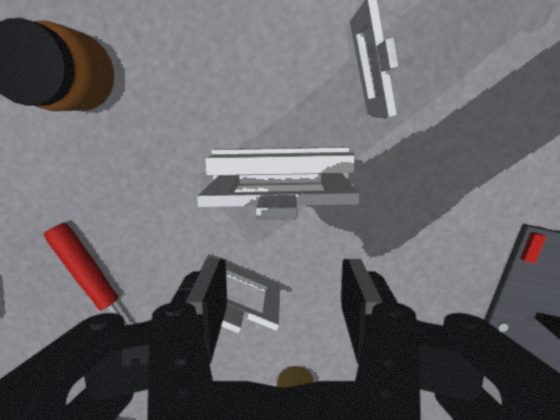

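The frame in the stand measures 118 mm wide with a 25.5 mm tab, while the look-alike is about 81 mm, so the choice is confirmed. Its tab is at (277,210), about 3.6 mm off the jaw centre. I descend and grip it.

Request:
{"name": "send_rows", "arguments": {
  "series": [
    [0.002,-0.003,0.015,-0.01,-0.004,0,0.1],
    [0.002,-0.003,0.035,-0.01,-0.004,0,0.1],
    [0.002,-0.003,0.06,-0.01,-0.004,0,0.1],
    [0.002,-0.003,0.085,-0.01,-0.004,0,0.1],
    [0.002,-0.003,0.105,-0.01,-0.004,0,0.1],
    [0.002,-0.003,0.113,-0.01,-0.004,0,0.1],
    [0.002,-0.003,0.114,-0.01,-0.004,0,0.1],
    [0.002,-0.003,0.114,-0.01,-0.004,0,0.1]
  ]
}}

```text
time_s: 13.93
tool_pos: [0.4585, -0.3104, 0.1482]
tcp_rot: [[-0.994, -0.105, 0.004], [-0.105, 0.994, -0.002], [-0.003, -0.002, -1.0]]
contact_force: [-0.1, -0.1, 0.2]
opening: 0.0469
```

Request:
{"name": "send_rows", "arguments": {
  "series": [
    [0,0,0,0,0,0,-0.2],
    [0,0,0,0,0,0,-0.6],
    [0,0,0,0,0,0,-1],
    [0,0,0,0,0,0,-1],
    [0,0,0,0,0,0,-1],
    [0,0,0,0,0,0,-1],
    [0,0,0,0,0,0,-1],
    [0,0,0,0,0,0,-1]
  ],
  "force": 50
}}

```text
time_s: 14.6
tool_pos: [0.4598, -0.3106, 0.15]
tcp_rot: [[-0.994, -0.106, 0.007], [-0.106, 0.994, -0.002], [-0.006, -0.002, -1.0]]
contact_force: [-0.4, 2.6, 6.8]
opening: 0.0246
```

Run:
```python
from h import *
s=state();p0=np.array(s['tool_pos']);R0=np.array(s['tcp_rot'])
print(s['time_s'],np.round(p0,4),np.round(R0,3).tolist(),s['opening'],np.round(s['contact_force'],1))
```

```text
14.6 [ 0.4598 -0.3106  0.15  ] [[-0.994, -0.106, 0.007], [-0.106, 0.994, -0.002], [-0.006, -0.002, -1.0]] 0.02463559841498913 [-0.4  2.6  6.8]
```

Request:
{"name": "send_rows", "arguments": {
  "series": [
    [0,0,-0.006,0,0,0,-1],
    [0,0,-0.015,0,0,0,-1],
    [0,0,-0.03,0,0,0,-1],
    [0,0,-0.05,0,0,0,-1],
    [0,0,-0.075,0,0,0,-1],
    [0,0,-0.1,0,0,0,-1],
    [0,0,-0.12,0,0,0,-1],
    [0,0,-0.13,0,0,0,-1]
  ]
}}

```text
time_s: 15.27
tool_pos: [0.4596, -0.3117, 0.2835]
tcp_rot: [[-0.994, -0.105, 0.011], [-0.105, 0.994, -0.004], [-0.011, -0.005, -1.0]]
contact_force: [0.2, 0.4, -1.3]
opening: 0.0248
```

Run:
```python
from h import *
s=state();p0=np.array(s['tool_pos']);R0=np.array(s['tcp_rot'])
print(s['time_s'],np.round(p0,4),np.round(R0,3).tolist(),s['opening'],np.round(s['contact_force'],1))
a=viewer.capture('scene');w=wristview(viewer.capture('wrist'),s)
save(np.hstack([cv2.resize(a['frame'][150:290,100:240],(420,420),interpolation=cv2.INTER_CUBIC),w['frame'][:,90:470]]),'c5.png')
for n in('wide_tab','wide_edge','wide'):
  A=viewer.tip_of(a,n)[:3];W=viewer.tip_of(w,n)[:3]
  for x in A:
    for y in W:
      X,e=tri([ray(a,x['pixel']),ray(w,y['pixel'])])
      if e[0]<.008: print(n,X.round(4),round(e[0],4),np.round(y['pixel']), 'tool',(R0.T@(X-p0)).round(4))
t=TR(0)
print('to front');rows(p0,R0,[(F(-115,0,280),t)])
```

```text
15.2667 [ 0.4596 -0.3117  0.2835] [[-0.994, -0.105, 0.011], [-0.105, 0.994, -0.004], [-0.011, -0.005, -1.0]] 0.024814042728780357 [ 0.2  0.4 -1.3]
wide_tab [ 0.4558 -0.3092  0.2796] 0.0024 [285. 283.] tool [0.0035 0.003  0.0038]
wide_tab [ 0.3481 -0.2456  0.1   ] 0.0014 [389.  53.] tool [0.1059 0.0785 0.182 ]
wide [ 0.4601 -0.3088  0.137 ] 0.0026 [285. 199.] tool [0.0008 0.0036 0.1465]
wide [ 0.3485 -0.2445  0.0021] 0.0031 [366.  65.] tool [0.1064 0.08   0.2798]
to front
[-0.044, 0.36, 0.002, -0.004, 0.011, 0.21]
```

View pics/c5.png

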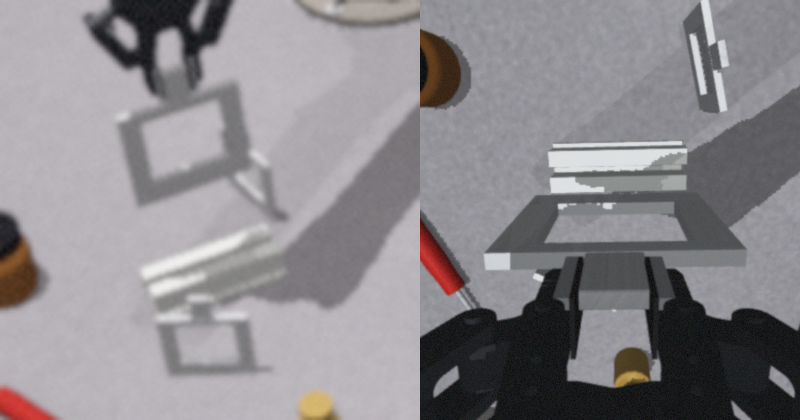

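The silver frame is held upright and square by its tab. Now I carry it in front of the fixture.

Request:
{"name": "send_rows", "arguments": {
  "series": [
    [-0.003,0.02,0.0,0,0,0,-1],
    [-0.006,0.05,0.0,0,0.004,0.03,-1],
    [-0.01,0.08,0.0,0,0.006,0.06,-1],
    [-0.014,0.112,0.0,0,0.008,0.09,-1],
    [-0.018,0.145,0.0,-0.002,0.01,0.12,-1],
    [-0.022,0.178,0.0,-0.004,0.011,0.15,-1],
    [-0.026,0.21,0.0,-0.004,0.011,0.18,-1],
    [-0.03,0.24,0.0,-0.004,0.011,0.21,-1]
  ]
}}

```text
time_s: 16.33
tool_pos: [0.4622, -0.0661, 0.278]
tcp_rot: [[-0.994, 0.105, -0.008], [0.105, 0.994, 0.004], [0.008, 0.003, -1.0]]
contact_force: [-0.5, 0.3, -2.4]
opening: 0.0245
```

Run:
```python
from h import *
s=state();p0=np.array(s['tool_pos']);R0=np.array(s['tcp_rot'])
print(s['time_s'],np.round(p0,4),np.round(R0,3).tolist(),s['opening'],np.round(s['joint_pos'],2))
rows(p0,R0,[(F(-115,0,280),TR(0)),(F(-115,0,200),TR(0))])
```

```text
16.3333 [ 0.4622 -0.0661  0.278 ] [[-0.994, 0.105, -0.008], [0.105, 0.994, 0.004], [0.008, 0.003, -1.0]] 0.024522874352419483 [-0.86  0.06  0.96  1.93 -0.06  1.18  1.59]
[0.009, 0.117, -0.002, 0.003, -0.008, -0.0]
[0.008, 0.117, 0.078, 0.003, -0.008, -0.0]
```

Request:
{"name": "send_rows", "arguments": {
  "series": [
    [0.009,0.025,0,0.003,-0.008,0,-1],
    [0.009,0.055,0,0.003,-0.008,0,-1],
    [0.009,0.085,0.01,0.003,-0.008,0,-1],
    [0.009,0.11,0.03,0.003,-0.008,0,-1],
    [0.008,0.117,0.055,0.003,-0.008,0,-1],
    [0.008,0.117,0.072,0.003,-0.008,0,-1],
    [0.008,0.117,0.078,0.003,-0.008,0,-1],
    [0.008,0.117,0.078,0.003,-0.008,0,-1]
  ]
}}

```text
time_s: 17.0
tool_pos: [0.4644, 0.0507, 0.1986]
tcp_rot: [[-0.994, 0.106, -0.004], [0.106, 0.994, -0.003], [0.004, -0.003, -1.0]]
contact_force: [-0.2, 0.5, -1.5]
opening: 0.0251
```

Run:
```python
from h import *
s=state();p0=np.array(s['tool_pos']);R0=np.array(s['tcp_rot'])
print(s['time_s'],np.round(p0,4),(RF.T@(p0-O)*1000).round(1),np.round(R0,3).tolist(),s['opening'],np.round(s['joint_pos'],2))
a=viewer.capture('scene');w=wristview(viewer.capture('wrist'),s)
save(np.hstack([cv2.resize(a['frame'][140:280,220:360],(420,420),interpolation=cv2.INTER_CUBIC),w['frame'][:,90:470]]),'c6.png')
for n,q in dict(root=(5,0,135),tip=(-50,0,147)).items(): print(n,proj(w,F(*q)).round(1),proj(a,F(*q)).round(1))
for n in('wide_tab','wide_edge','wide','guard_lip'):
  A=viewer.tip_of(a,n)[:4];W=viewer.tip_of(w,n)[:3]
  for x in A:
    for y in W:
      X,e=tri([ray(a,x['pixel']),ray(w,y['pixel'])])
      if e[0]<.008: print(n,(RF.T@(X-O)*1000).round(1),round(e[0],4), 'tool',(R0.T@(X-p0)).round(4))
rows(p0,R0,[(F(1,0,200),TR(0)),(F(1,0,178),TR(0))])
```

```text
17.0 [0.4644 0.0507 0.1986] [-116.2   -0.4  198.6] [[-0.994, 0.106, -0.004], [0.106, 0.994, -0.003], [0.004, -0.003, -1.0]] 0.025113495956574073 [-0.96  0.17  0.85  2.03 -0.15  1.    1.43]
root [284.6 425.4] [292.2 211.8]
tip [284.5 361.3] [287.1 196.5]
wide_tab [-123.     6.7  201.4] 0.0061 tool [ 0.0068  0.0071 -0.0028]
wide_edge [-118.9   -2.2  155.2] 0.0028 tool [ 0.0025 -0.0016  0.0434]
wide [-116.7    2.7   53.7] 0.0027 tool [-0.      0.0036  0.1449]
[-0.117, 0.001, -0.002, -0.003, -0.004, -0.001]
[-0.117, 0.001, 0.02, -0.003, -0.004, -0.001]
```

View pics/c6.png

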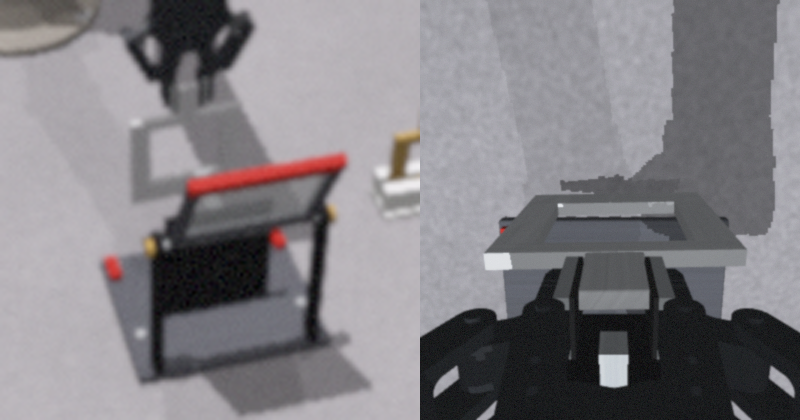

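The guard stays open and the hook (col 283) lines up with the tab centre. I advance over the hook.

Request:
{"name": "send_rows", "arguments": {
  "series": [
    [-0.012,0.0005,-0.003,-0.003,-0.004,0,-1],
    [-0.03,0.0005,-0.003,-0.003,-0.004,0,-1],
    [-0.05,0.0005,-0.003,-0.003,-0.004,0,-1],
    [-0.07,0.001,-0.003,-0.003,-0.004,0,-1],
    [-0.09,0.001,-0.003,-0.003,-0.004,0,-1],
    [-0.105,0.001,-0.003,-0.003,-0.004,0,-1],
    [-0.113,0.001,-0.003,-0.003,-0.004,0,-1],
    [-0.115,0.001,-0.003,-0.003,-0.004,0,-1]
  ]
}}

```text
time_s: 18.17
tool_pos: [0.5804, 0.0404, 0.2034]
tcp_rot: [[-0.994, 0.106, 0.002], [0.106, 0.994, 0.003], [-0.002, 0.003, -1.0]]
contact_force: [-1.7, 0.3, -0.7]
opening: 0.0249
```

Run:
```python
from h import *
s=state();p0=np.array(s['tool_pos']);R0=np.array(s['tcp_rot'])
print(s['time_s'],(RF.T@(p0-O)*1000).round(1),np.round(R0,3).tolist(),s['opening'],np.round(s['contact_force'],1))
rows(p0,R0,[(F(2,0,200),TR(0)),(F(2,0,177),TR(0))])
```

```text
18.1667 [2.000e-01 1.400e+00 2.034e+02] [[-0.994, 0.106, 0.002], [0.106, 0.994, 0.003], [-0.002, 0.003, -1.0]] 0.02486511795907061 [-1.7  0.3 -0.7]
[-0.002, -0.001, 0.003, 0.003, 0.002, -0.001]
[-0.002, -0.001, 0.026, 0.003, 0.002, -0.001]
```

Request:
{"name": "send_rows", "arguments": {
  "series": [
    [-0.001,-0.001,0.005,0,0,0,-1],
    [-0.001,-0.001,0.01,0,0,0,-1],
    [-0.002,-0.001,0.015,0,0,0,-1],
    [-0.003,-0.001,0.019,0,0,0,-1],
    [-0.003,-0.001,0.022,0,0,0,-1],
    [-0.003,-0.001,0.024,0,0,0,-1],
    [-0.003,-0.001,0.025,0,0,0,-1],
    [-0.003,-0.001,0.025,0,0,0,-1]
  ]
}}

```text
time_s: 18.83
tool_pos: [0.5808, 0.0389, 0.1787]
tcp_rot: [[-0.994, 0.107, -0.004], [0.107, 0.994, 0.004], [0.004, 0.004, -1.0]]
contact_force: [-9.3, 1.4, 9.7]
opening: 0.0249
```

Run:
```python
from h import *
s=state();p0=np.array(s['tool_pos']);R0=np.array(s['tcp_rot'])
print(s['time_s'],(RF.T@(p0-O)*1000).round(1),np.round(R0,3).tolist(),s['opening'],np.round(s['contact_force'],1))
a=viewer.capture('scene');w=wristview(viewer.capture('wrist'),s)
save(np.hstack([cv2.resize(a['frame'][140:280,220:360],(420,420),interpolation=cv2.INTER_CUBIC),w['frame'][:,90:470]]),'c7.png')
```

```text
18.8333 [  0.8   0.  178.7] [[-0.994, 0.107, -0.004], [0.107, 0.994, 0.004], [0.004, 0.004, -1.0]] 0.024875177169268452 [-9.3  1.4  9.7]
```

Forces show it pressed on the plate (-9 N in x) and resting on the arm (+10 N in z). The TCP is at x=0.8, y=0 and z=178.7, as predicted. No more pictures can be viewed, so from here I check with numbers. I release and rise.

Request:
{"name": "send_rows", "arguments": {
  "series": [
    [0,0,0,0,0,0,-0.2],
    [0,0,0,0,0,0,0.1],
    [0,0,0,0,0,0,0.1],
    [0,0,0,0,0,0,0.1],
    [0,0,0,0,0,0,0.1],
    [0,0,-0.01,0,0,0,0.1],
    [0,0,-0.03,0,0,0,0.1],
    [0,0,-0.05,0,0,0,0.1]
  ]
}}

```text
time_s: 19.6
tool_pos: [0.5807, 0.0386, 0.2293]
tcp_rot: [[-0.994, 0.107, -0.004], [0.107, 0.994, 0.003], [0.005, 0.003, -1.0]]
contact_force: [-0.5, 0.2, 0.4]
opening: 0.047
```

Request:
{"name": "send_rows", "arguments": {
  "series": [
    [0.01,0,-0.02,0,0,0,0.1],
    [0.03,0,-0.05,0,0,0,0.1],
    [0.05,0,-0.08,0,0,0,0.1],
    [0.07,0,-0.1,0,0,0,0.1],
    [0.1,0,-0.12,0,0,0,0.1],
    [0.12,0,-0.13,0,0,0,0.1],
    [0.13,0,-0.13,0,0,0,0.1],
    [0.13,0,-0.13,0,0,0,0.1]
  ]
}}

```text
time_s: 20.27
tool_pos: [0.451, 0.0521, 0.3614]
tcp_rot: [[-0.994, 0.105, -0.003], [0.105, 0.994, 0.008], [0.004, 0.008, -1.0]]
contact_force: [0.7, 0.4, -0.7]
opening: 0.0472
```

Run:
```python
from h import *
s=state();p0=np.array(s['tool_pos']);R0=np.array(s['tcp_rot'])
print(s['time_s'],(RF.T@(p0-O)*1000).round(1),s['opening'],np.round(s['joint_pos'],2))
a=viewer.capture('scene');b=viewer.capture('top');w=wristview(viewer.capture('wrist'),s)
print('expected tab/edge px in w',proj(w,F(1,0,169)).round(1),proj(w,F(1,0,135)).round(1))
for n in('wide_tab','wide_edge','wide','guard_lip','hook_root'):
  for nm,p in(('S',a),('T',b),('W',w)): print(n,nm,[(round(r['p'],2),np.round(r['pixel']).tolist()) for r in viewer.tip_of(p,n)[:4]])
ex={'tab':(1,0,169),'edge':(1,0,135),'wide':(1,0,37),'lip':(139,0,310)}
for k,q in ex.items(): print(k,[proj(p,F(*q)).round(0).tolist() for p in(a,b,w)])
for r in viewer.cut_out(w,'wide')[:3]:
  q=cv2.minAreaRect(np.argwhere(r['mask'])[:,::-1].astype(np.float32));print(round(r['p'],2),q)
# plate top corners predicted
print([proj(w,F(x,y,147)).round(0).tolist() for x in(-3,5) for y in(-58,58)])
```

```text
20.2667 [-129.7   -0.4  361.4] 0.04717520566144908 [-1.07 -0.07  0.83  1.82  0.05  1.37  1.21]
expected tab/edge px in w [282.4 323.1] [282.2 305. ]
wide_tab S [(0.82, [166.0, 251.0]), (0.72, [178.0, 194.0])]
wide_tab T [(0.72, [263.0, 203.0]), (0.57, [345.0, 272.0])]
wide_tab W [(0.85, [283.0, 321.0]), (0.54, [538.0, 197.0])]
wide_edge S [(0.81, [181.0, 200.0]), (0.6, [167.0, 260.0])]
wide_edge T [(0.6, [344.0, 275.0]), (0.53, [371.0, 211.0]), (0.52, [269.0, 203.0]), (0.5, [120.0, 259.0])]
wide_edge W [(0.67, [284.0, 304.0]), (0.67, [476.0, 328.0])]
wide S [(0.96, [171.0, 273.0]), (0.7, [182.0, 220.0])]
wide T [(0.74, [266.0, 210.0]), (0.6, [339.0, 274.0]), (0.5, [364.0, 216.0]), (0.17, [411.0, 201.0])]
wide W [(0.84, [36.0, 106.0]), (0.83, [281.0, 262.0]), (0.8, [12.0, 273.0])]
guard_lip S [(0.56, [309.0, 198.0])]
guard_lip T [(0.94, [270.0, 155.0])]
guard_lip W []
hook_root S [(0.6, [289.0, 212.0])]
hook_root T [(0.65, [264.0, 205.0])]
hook_root W [(0.72, [281.0, 307.0])]
tab [[292.0, 202.0], [265.0, 204.0], [282.0, 323.0]]
edge [[292.0, 211.0], [265.0, 206.0], [282.0, 305.0]]
wide [[291.0, 234.0], [266.0, 209.0], [282.0, 266.0]]
lip [[309.0, 197.0], [270.0, 155.0], [284.0, 614.0]]
0.9 ((21.499996185302734, 292.4999694824219), (42.99999237060547, 40.99999237060547), 0.0)
0.86 ((13.461540222167969, 110.69230651855469), (85.97853088378906, 46.04011535644531), 56.3099365234375)
0.25 ((486.99237060546875, 318.63848876953125), (17.4888973236084, 4.8373541831970215), 29.744882583618164)
[[224.0, 308.0], [340.0, 307.0], [225.0, 315.0], [340.0, 314.0]]
```

The silver frame matches the hung prediction within 2–4 px in the wrist view, and the lip matches the open position. Now the brass frame.

Request:
{"name": "send_rows", "arguments": {
  "series": [
    [-0.003,0.03,0,0,0,0,0.1],
    [-0.007,0.068,0.01,0,0,0.01,0.2],
    [-0.011,0.106,0.02,0,0,0.015,0.4],
    [-0.015,0.144,0.035,0,0,0.02,0.4],
    [-0.02,0.182,0.05,0.008,0,0.024,0.4],
    [-0.024,0.22,0.07,0.008,0,0.024,0.4],
    [-0.027,0.255,0.09,0.008,0,0.024,0.4],
    [-0.027,0.277,0.1,0.008,0,0.024,0.4]
  ]
}}

```text
time_s: 21.88
tool_pos: [0.5066, 0.3295, 0.2572]
tcp_rot: [[-0.992, 0.126, -0.008], [0.126, 0.992, -0.006], [0.007, -0.007, -1.0]]
contact_force: [-0.2, 0.9, -0.1]
opening: 0.0603
```

```bash
cat > nb.py <<'E'
from h import *
s=state();p0=np.array(s['tool_pos']);R0=np.array(s['tcp_rot']);w=wristview(viewer.capture('wrist'),s)
print(s['time_s'],p0.round(4),R0.round(3).tolist(),round(s['opening'],3),np.round(s['joint_pos'],2))
for n,z in(('narrow_tab',.122),('narrow_edge',.088),('narrow',.008),('stand_narrow',0)):
  for r in viewer.tip_of(w,n)[:2]: print(n,round(r['p'],2),np.round(r['pixel']),atz(w,r['pixel'],z).round(4))
f=w['frame'];hsv=cv2.cvtColor(f,cv2.COLOR_RGB2HSV)
m=((hsv[...,0]>12)&(hsv[...,0]<32)&(hsv[...,1]>110)&(hsv[...,2]>60)).astype(np.uint8)
n,l,st,c=cv2.connectedComponentsWithStats(m)
for i in range(1,n):
  if st[i,4]>60: print('gold',st[i].tolist(),c[i].round())
br=((hsv[...,2]>140)&(m>0)); # bright (top faces)
n,l,st,c=cv2.connectedComponentsWithStats(br.astype(np.uint8))
for i in range(1,n):
  if st[i,4]>40:
    q=cv2.minAreaRect(np.argwhere(l==i)[:,::-1].astype(np.float32));print('bright',st[i].tolist(),[np.round(v,1) for v in q])
E
python3 nb.py
```

```text
21.8833 [0.5066 0.3295 0.2572] [[-0.992, 0.126, -0.008], [0.126, 0.992, -0.006], [0.007, -0.007, -1.0]] 0.06 [-1.16  0.38  0.68  1.65 -0.25  1.21  1.02]
narrow_tab 0.86 [279. 208.] [0.5079 0.325  0.122 ]
narrow_edge 0.91 [275. 199.] [0.5086 0.3216 0.088 ]
narrow 0.67 [283. 180.] [0.5092 0.3269 0.008 ]
narrow 0.56 [  6. 286.] [0.5879 0.0122 0.008 ]
stand_narrow 0.92 [279. 181.] [0.5113 0.3229 0.    ]
stand_narrow 0.57 [432. 263.] [0.6211 0.4756 0.    ]
gold [216, 181, 125, 39, 3135] [278. 199.]
gold [273, 347, 39, 41, 1266] [292. 368.]
bright [216, 198, 34, 10, 299] [array([232.5, 202.5]), array([ 9., 33.]), np.float64(90.0)]
bright [274, 372, 35, 14, 228] [array([290.1, 377.5]), array([11.5, 34.3]), np.float64(79.5)]
```

Request:
{"name": "send_rows", "arguments": {
  "series": [
    [-0.001,-0.002,0.015,-0.006,-0.008,0,0.4],
    [-0.003,-0.003,0.035,-0.006,-0.008,0,0.4],
    [-0.003,-0.003,0.06,-0.006,-0.008,0,0.4],
    [-0.003,-0.003,0.085,-0.006,-0.008,0,0.4],
    [-0.003,-0.003,0.11,-0.006,-0.008,0,0.4],
    [-0.003,-0.003,0.127,-0.006,-0.008,0,0.4],
    [-0.003,-0.003,0.132,-0.006,-0.008,0,0.4],
    [-0.003,-0.003,0.132,-0.006,-0.008,0,0.4]
  ]
}}

```text
time_s: 22.8
tool_pos: [0.5103, 0.318, 0.1288]
tcp_rot: [[-0.991, 0.134, 0.003], [0.134, 0.991, -0.002], [-0.003, -0.001, -1.0]]
contact_force: [0.1, -0.3, 0.4]
opening: 0.0597
```

```bash
python3 nb.py
```

```text
22.8 [0.5103 0.318  0.1288] [[-0.991, 0.134, 0.003], [0.134, 0.991, -0.002], [-0.003, -0.001, -1.0]] 0.06 [-1.1   0.5   0.63  1.8  -0.35  0.95  1.11]
narrow_tab 0.78 [301. 284.] [0.5092 0.3252 0.122 ]
narrow_edge 0.63 [301. 283.] [0.5257 0.3247 0.088 ]
narrow_edge 0.56 [294. 251.] [0.5089 0.3231 0.088 ]
narrow 0.88 [294. 204.] [0.5073 0.3253 0.008 ]
stand_narrow 0.64 [291. 205.] [0.5098 0.3232 0.    ]
gold [187, 211, 221, 102, 13118] [298. 260.]
```

Request:
{"name": "send_rows", "arguments": {
  "series": [
    [0.0,0.004,0.001,0,0,0,0.4],
    [0.0,0.006,0.002,0,0,0,0.4],
    [0.0,0.006,0.002,0,0,0,0.2],
    [0.0,0.006,0.002,0,0,0,0],
    [0.0,0.006,0.002,0,0,0,-0.4],
    [0.0,0.006,0.002,0,0,0,-1],
    [0.0,0.006,0.002,0,0,0,-1],
    [0.0,0.006,0.002,0,0,0,-1]
  ],
  "force": 50
}}

```text
time_s: 23.72
tool_pos: [0.5123, 0.3255, 0.1288]
tcp_rot: [[-0.991, 0.132, 0.006], [0.132, 0.991, 0.001], [-0.006, 0.002, -1.0]]
contact_force: [-0.7, -2.8, 2.9]
opening: 0.0387
```

Request:
{"name": "send_rows", "arguments": {
  "series": [
    [0,0,0,0,0,0,-1],
    [0,0,0,0,0,0,-1],
    [0,0,-0.006,0,0,0,-1],
    [0,0,-0.02,0,0,0,-1],
    [0,0,-0.04,0,0,0,-1],
    [0,0,-0.07,0,0,0,-1],
    [0,0,-0.1,0,0,0,-1],
    [0,0,-0.12,0,0,0,-1]
  ]
}}

```text
time_s: 24.38
tool_pos: [0.5123, 0.326, 0.2516]
tcp_rot: [[-0.991, 0.132, 0.009], [0.132, 0.991, 0.003], [-0.008, 0.004, -1.0]]
contact_force: [1.0, -0.4, -1.3]
opening: 0.0388
```

```bash
cat > nc.py <<'E'
from h import *
s=state();p0=np.array(s['tool_pos']);R0=np.array(s['tcp_rot']);a=viewer.capture('scene');w=wristview(viewer.capture('wrist'),s)
print(s['time_s'],p0.round(4),(RF.T@(p0-O)*1000).round(1),R0.round(3).tolist(),round(s['opening'],4),np.round(s['joint_pos'],2),np.round(s['contact_force'],1))
for n in('narrow_tab','narrow_edge','narrow'):
  for x in viewer.tip_of(a,n)[:3]:
    for y in viewer.tip_of(w,n)[:3]:
      X,e=tri([ray(a,x['pixel']),ray(w,y['pixel'])])
      if e[0]<.008: print(n,(RF.T@(X-O)*1000).round(1),round(e[0],4), 'tool',(R0.T@(X-p0)).round(4))
print('front');rows(p0,R0,[(F(-115,0,260),TR(0)),(F(-115,0,197),TR(0))])
E
python3 nc.py
```

```text
24.3833 [0.5123 0.326  0.2516] [-97.4 278.4 251.6] [[-0.991, 0.132, 0.009], [0.132, 0.991, 0.003], [-0.008, 0.004, -1.0]] 0.0388 [-1.16  0.38  0.69  1.66 -0.26  1.18  1.03] [ 1.  -0.4 -1.3]
narrow_tab [-102.6  279.8  253. ] 0.0017 tool [ 0.0052  0.0013 -0.0015]
narrow_edge [-100.7  278.7  216.3] 0.0009 tool [0.0036 0.0001 0.0352]
narrow [-99.8 278.1 136. ] 0.0016 tool [ 0.0033 -0.0008  0.1155]
front
[0.01, -0.279, -0.01, 0.004, 0.008, -0.028]
[0.01, -0.279, 0.053, 0.004, 0.008, -0.028]
```

Request:
{"name": "send_rows", "arguments": {
  "series": [
    [0.001,-0.025,-0.005,0,0.004,0,-1],
    [0.003,-0.06,-0.01,0,0.008,-0.01,-1],
    [0.005,-0.1,-0.01,0.004,0.008,-0.02,-1],
    [0.006,-0.14,-0.01,0.004,0.008,-0.028,-1],
    [0.008,-0.18,-0.01,0.004,0.008,-0.028,-1],
    [0.009,-0.22,-0.01,0.004,0.008,-0.028,-1],
    [0.01,-0.255,-0.01,0.004,0.008,-0.028,-1],
    [0.01,-0.279,-0.01,0.004,0.008,-0.028,-1]
  ]
}}

```text
time_s: 25.5
tool_pos: [0.4625, 0.0457, 0.2567]
tcp_rot: [[-0.994, 0.108, -0.006], [0.108, 0.994, -0.004], [0.005, -0.005, -1.0]]
contact_force: [0.3, 0.2, -1.9]
opening: 0.0391
```

```bash
python3 nc.py
```

```text
25.5 [0.4625 0.0457 0.2567] [-117.5   -5.6  256.7] [[-0.994, 0.108, -0.006], [0.108, 0.994, -0.004], [0.005, -0.005, -1.0]] 0.0391 [-0.99  0.08  0.85  1.96 -0.06  1.14  1.34] [ 0.3  0.2 -1.9]
narrow_tab [-121.8   -9.8  250.4] 0.004 tool [ 0.0042 -0.0041  0.0064]
narrow_edge [-123.8   -9.   222.7] 0.0023 tool [ 0.0061 -0.0032  0.0341]
narrow [-126.1  -11.4  142.7] 0.0026 tool [ 0.0079 -0.0053  0.1141]
front
[-0.002, 0.006, -0.003, -0.005, -0.005, -0.004]
[-0.003, 0.006, 0.06, -0.005, -0.005, -0.004]
```

Request:
{"name": "send_rows", "arguments": {
  "series": [
    [-0.001,0.002,0.01,-0.005,-0.005,-0.004,-1],
    [-0.002,0.004,0.025,-0.005,-0.005,-0.004,-1],
    [-0.002,0.006,0.04,-0.005,-0.005,-0.004,-1],
    [-0.002,0.006,0.052,-0.005,-0.005,-0.004,-1],
    [-0.002,0.006,0.058,-0.005,-0.005,-0.004,-1],
    [-0.002,0.006,0.058,-0.005,-0.005,-0.004,-1],
    [-0.002,0.006,0.058,-0.005,-0.005,-0.004,-1],
    [-0.002,0.006,0.058,-0.005,-0.005,-0.004,-1]
  ]
}}

```text
time_s: 26.57
tool_pos: [0.4671, 0.0571, 0.1997]
tcp_rot: [[-0.995, 0.097, 0.002], [0.097, 0.995, 0.0], [-0.002, 0.0, -1.0]]
contact_force: [-0.1, -0.3, -1.0]
opening: 0.0385
```

```bash
python3 nc.py
python3 - <<'E'
from h import *
s=state();R0=np.array(s['tcp_rot']);rows(np.array(s['tool_pos']),R0,[(F(-6,0,199),TR(0))])
E
```

```text
26.5667 [0.4671 0.0571 0.1997] [-114.1    6.2  199.7] [[-0.995, 0.097, 0.002], [0.097, 0.995, 0.0], [-0.002, 0.0, -1.0]] 0.0385 [-0.96  0.17  0.83  2.03 -0.15  1.    1.42] [-0.1 -0.3 -1. ]
narrow_tab [-118.2    6.6  196.1] 0.0001 tool [0.0041 0.0004 0.0037]
narrow_tab [-13.1   7.6 -13.4] 0.0001 tool [-0.1005  0.0006  0.2133]
narrow_edge [-115.8    4.1  158.3] 0.0021 tool [ 0.0018 -0.0021  0.0415]
narrow [-117.6    4.8   84.1] 0.001 tool [ 0.0037 -0.0014  0.1156]
front
[0.001, -0.006, -0.06, 0.0, 0.002, 0.007]
[0.001, -0.006, 0.003, 0.0, 0.002, 0.007]
[-0.109, -0.007, 0.0, 0.0, 0.001, 0.007]
```

Request:
{"name": "send_rows", "arguments": {
  "series": [
    [-0.01,-0.006,0.0,0,0.001,0.007,-1],
    [-0.025,-0.006,0.0,0,0.001,0.007,-1],
    [-0.045,-0.007,0.0,0,0.001,0.007,-1],
    [-0.065,-0.007,0.0,0,0.001,0.007,-1],
    [-0.083,-0.007,0.0,0,0.001,0.007,-1],
    [-0.095,-0.007,0.0,0,0.001,0.007,-1],
    [-0.102,-0.007,0.0,0,0.001,0.007,-1],
    [-0.105,-0.007,0.0,0,0.001,0.007,-1]
  ]
}}

```text
time_s: 27.73
tool_pos: [0.571, 0.0394, 0.199]
tcp_rot: [[-0.994, 0.105, 0.0], [0.105, 0.994, -0.001], [-0.0, -0.001, -1.0]]
contact_force: [-1.0, 0.5, -1.4]
opening: 0.0386
```

```bash
python3 nc.py|head -5
python3 - <<'E'
from h import *
s=state();R0=np.array(s['tcp_rot']);rows(np.array(s['tool_pos']),R0,[(F(-3,0,176),TR(0))])
E
```

```text
27.7333 [0.571  0.0394 0.199 ] [ -9.   -0.5 199. ] [[-0.994, 0.105, 0.0], [0.105, 0.994, -0.001], [-0.0, -0.001, -1.0]] 0.0386 [-0.76  0.4   0.79  1.8  -0.32  1.07  1.61] [-1.   0.5 -1.4]
narrow_tab [-10.4   0.4 191.5] 0.0008 tool [0.0015 0.0009 0.0075]
narrow_edge [-13.8  -4.2 165.3] 0.0018 tool [ 0.0049 -0.0036  0.0337]
front
[0.106, 0.0, -0.061, -0.001, 0.0, -0.0]
[-0.007, 0.0, 0.023, 0.001, 0.0, 0.0]
```

Next I lower it while still slightly forward, then press back.

Request:
{"name": "send_rows", "arguments": {
  "series": [
    [0,0.0,0.006,0,0,0,-1],
    [0,0.0,0.013,0,0,0,-1],
    [-0.001,0.0,0.018,0,0,0,-1],
    [-0.002,0.0,0.021,0,0,0,-1],
    [-0.004,0.0,0.022,0,0,0,-1],
    [-0.006,0.0,0.023,0,0,0,-1],
    [-0.007,0.0,0.023,0,0,0,-1],
    [-0.007,0.0,0.023,0,0,0,-1]
  ]
}}

```text
time_s: 28.85
tool_pos: [0.5741, 0.0392, 0.1756]
tcp_rot: [[-0.994, 0.105, -0.008], [0.105, 0.994, 0.002], [0.008, 0.001, -1.0]]
contact_force: [-7.3, 1.3, 1.5]
opening: 0.039
```

```bash
python3 nc.py|head -5
```

```text
28.85 [0.5741 0.0392 0.1756] [ -5.9  -0.4 175.6] [[-0.994, 0.105, -0.008], [0.105, 0.994, 0.002], [0.008, 0.001, -1.0]] 0.039 [-0.73  0.44  0.77  1.81 -0.35  1.04  1.64] [-7.3  1.3  1.5]
narrow_tab [ -8.8   2.6 167.5] 0.0036 tool [0.0029 0.003  0.0081]
narrow_edge [-11.8  -4.5 141.1] 0.0035 tool [ 0.0056 -0.0041  0.0345]
front
[0.11, 0.0, -0.084, 0.001, -0.008, -0.001]
```

Request:
{"name": "send_rows", "arguments": {
  "series": [
    [-0.001,0,0.002,0,0,0,-1],
    [-0.002,0,0.003,0,0,0,-1],
    [-0.002,0,0.003,0,0,0,-1],
    [-0.002,0,0.003,0,0,0,0],
    [-0.002,0,0.003,0,0,0,0.4],
    [-0.002,0,0.003,0,0,0,0.4],
    [-0.002,0,0.002,0,0,0,0.4],
    [-0.001,0,0.0,0,0,0,0.4]
  ]
}}

```text
time_s: 29.92
tool_pos: [0.5752, 0.0391, 0.1754]
tcp_rot: [[-0.994, 0.105, -0.007], [0.105, 0.994, 0.001], [0.007, 0.001, -1.0]]
contact_force: [-0.2, -1.0, -0.6]
opening: 0.0598
```

Request:
{"name": "send_rows", "arguments": {
  "series": [
    [0,0,-0.01,0,0,0,0.4],
    [0,0,-0.03,0,0,0,0.4],
    [0,0,-0.05,0,0,0,0.4],
    [0.02,0,-0.08,0,0,0,0.4],
    [0.05,0,-0.11,0,0,0,0.4],
    [0.08,0,-0.14,0,0,0,0.4],
    [0.11,0,-0.17,0,0,0,0.4],
    [0.12,0,-0.18,0,0,0,0.4]
  ]
}}

```text
time_s: 30.58
tool_pos: [0.4563, 0.0508, 0.3602]
tcp_rot: [[-0.994, 0.106, -0.003], [0.106, 0.994, 0.006], [0.004, 0.006, -1.0]]
contact_force: [0.6, -0.6, -0.5]
opening: 0.0596
```

```bash
cat > fin.py <<'E'
from h import *
s=state();p0=np.array(s['tool_pos'])
print(s['time_s'],(RF.T@(p0-O)*1000).round(1),s['opening'],np.round(s['contact_force'],1))
a=viewer.capture('scene');b=viewer.capture('top');w=wristview(viewer.capture('wrist'),s);save(w['frame'],'end.png')
ex={'wide_tab':(1,0,169),'wide_edge':(1,0,135),'wide':(1,0,37),'narrow_tab':(-7,0,169),'narrow_edge':(-7,0,135),'narrow':(-7,0,55),'guard_lip':(139,0,310)}
for n,q in ex.items():
  for nm,p in(('S',a),('T',b),('W',w)):
    e=proj(p,F(*q)); R=[r for r in viewer.tip_of(p,n) if np.linalg.norm(r['pixel']-e)<25]
    if R: print(n,nm,round(R[0]['p'],2),np.round(R[0]['pixel'],1),'exp',e.round(1),'px/mm x',(proj(p,F(q[0]+1,*q[1:]))-e).round(2))
hsv=cv2.cvtColor(w['frame'],cv2.COLOR_RGB2HSV)
m=((hsv[...,0]>12)&(hsv[...,0]<32)&(hsv[...,1]>110)&(hsv[...,2]>60)).astype(np.uint8);n,l,st,c=cv2.connectedComponentsWithStats(m)
for i in range(1,n):
  if st[i,4]>60: print('gold',st[i].tolist())
print('exp brass corners',[proj(w,F(x,y,z)).round(0).tolist() for x,y,z in((-11,-48,147),(-11,48,147),(-11,-48,55),(-11,48,55),(-3,-20,183),(-11,20,183))])
E
python3 fin.py
```

```text
30.5833 [-124.2   -1.2  360.2] 0.0595703687430229 [ 0.6 -0.6 -0.5]
wide_tab T 0.53 [262.6 203.9] exp [265.1 204.4] px/mm x [ 0.04 -0.29]
wide_tab W 0.58 [279.1 314.9] exp [283.7 318.8] px/mm x [0.   0.94]
wide_edge T 0.38 [266.7 203.7] exp [265.3 205.8] px/mm x [ 0.04 -0.29]
wide T 0.5 [266.8 208.6] exp [265.9 209.5] px/mm x [ 0.03 -0.27]
narrow_tab S 0.41 [292.4 199.1] exp [291.4 200.5] px/mm x [0.1  0.23]
narrow_tab T 0.44 [265.6 207.4] exp [264.9 206.7] px/mm x [ 0.04 -0.29]
narrow_tab W 0.78 [281.2 307.9] exp [283.7 311.2] px/mm x [0.   0.95]
narrow_edge S 0.39 [290.1 208.4] exp [291.1 209. ] px/mm x [0.1  0.23]
narrow_edge T 0.62 [266.6 207.9] exp [265.1 208.1] px/mm x [ 0.04 -0.29]
narrow_edge W 0.57 [280.1 293.9] exp [283.5 293.9] px/mm x [0.   0.88]
narrow T 0.55 [265.2 205.1] exp [265.5 211. ] px/mm x [ 0.03 -0.27]
guard_lip S 0.62 [310.6 196.4] exp [309.5 197.2] px/mm x [0.12 0.26]
guard_lip T 0.61 [270.3 157.8] exp [269.5 155.1] px/mm x [ 0.04 -0.31]
gold [233, 257, 97, 63, 3305]
gold [464, 314, 25, 16, 145]
gold [47, 387, 10, 12, 79]
exp brass corners [[235.0, 296.0], [332.0, 296.0], [244.0, 260.0], [322.0, 260.0], [262.0, 323.0], [306.0, 315.0]]
```

The numbers match the hung state. As a last check of the gaps, I take a colour profile across the top edges, with the base front edge as reference.

Run:
```python
from h import *
s=state();w=wristview(viewer.capture('wrist'),s);f=w['frame']
for y in(-35,35):
  e={x:proj(w,F(x,y,147)).round(1) for x in(-11,-3,5,13)};print(y,e)
  c=int(round(e[-3][0]));print([(r,f[r,c].tolist()) for r in range(284,330)])
e=proj(w,F(-85,60,12));e0=proj(w,F(-85,60,0));c=int(e[0]);r=int(e[1]);print('base top/bottom exp',e,e0,[(i,int(f[i,c].mean())) for i in range(r-12,r+8)])
```

```text
-35 {-11: array([248., 298.]), -3: array([248.2, 305.3]), 5: array([248.4, 312.6]), 13: array([248.6, 319.8])}
[(284, [72, 59, 34]), (285, [69, 59, 33]), (286, [69, 57, 36]), (287, [71, 58, 34]), (288, [66, 56, 33]), (289, [63, 50, 26]), (290, [71, 59, 36]), (291, [68, 57, 32]), (292, [73, 58, 34]), (293, [73, 62, 38]), (294, [75, 63, 35]), (295, [119, 97, 50]), (296, [179, 145, 74]), (297, [198, 159, 83]), (298, [199, 162, 86]), (299, [198, 159, 85]), (300, [197, 160, 86]), (301, [196, 160, 85]), (302, [201, 169, 111]), (303, [214, 201, 173]), (304, [219, 219, 218]), (305, [223, 225, 228]), (306, [221, 224, 227]), (307, [220, 223, 226]), (308, [220, 224, 226]), (309, [212, 216, 219]), (310, [168, 171, 175]), (311, [91, 92, 95]), (312, [43, 43, 47]), (313, [32, 36, 37]), (314, [36, 37, 42]), (315, [37, 37, 37]), (316, [45, 48, 52]), (317, [86, 87, 93]), (318, [128, 128, 135]), (319, [142, 142, 149]), (320, [142, 142, 148]), (321, [144, 143, 151]), (322, [141, 142, 147]), (323, [143, 144, 148]), (324, [141, 143, 146]), (325, [139, 140, 145]), (326, [136, 137, 141]), (327, [134, 136, 1
[... 774 characters left out ...]
 (311, [75, 77, 78]), (312, [40, 42, 44]), (313, [33, 38, 39]), (314, [36, 38, 44]), (315, [39, 38, 44]), (316, [38, 40, 44]), (317, [60, 61, 64]), (318, [77, 77, 80]), (319, [85, 82, 86]), (320, [84, 83, 86]), (321, [80, 80, 83]), (322, [81, 82, 84]), (323, [80, 78, 84]), (324, [81, 82, 86]), (325, [80, 79, 82]), (326, [82, 83, 88]), (327, [80, 81, 82]), (328, [82, 84, 86]), (329, [82, 85, 86])]
base top/bottom exp [330.80442967 193.78746618] [329.68979322 191.76293329] [(181, 96), (182, 95), (183, 92), (184, 96), (185, 94), (186, 92), (187, 95), (188, 97), (189, 88), (190, 58), (191, 45), (192, 55), (193, 64), (194, 71), (195, 91), (196, 100), (197, 98), (198, 105), (199, 103), (200, 102)]
```

The top edges are contiguous with no gaps: brass at rows 295–303, silver 303–310, then the black plate 310–317. It's the same at both sides, so the frames are square. Handing in.

```bash
python3 -c "
from bench import order
print(order.close_job())"
```

```text
the job is handed in; nothing more can be done
None
```

The job is handed in, after about 31 s of the 72 s allowed. The guard is open, and both frames hang released on the arm with the robot clear of everything.

- **Guard:** I lifted it from its left side with the shut fingertips and pushed it slowly past balance. It then fell open by itself. The lip measured close to its fully open position, within about 3 px in the last check. I never read its angle or speed directly.
- **First try at the lip:** the gripper pressed about 46 N on the lip's end. I backed off about 12 mm and went under it with the fingertips only. I couldn't tell whether the fingers or the gripper's body made that contact, and the body's limit is 40 N.
- **Silver frame:** I took the one in the stand, measured at about 118 mm wide, against about 81 mm for the look-alike. It was pressed back with about 9 N while resting on the arm, then released.
- **Brass frame:** it was hung in front of the silver one the same way, with about 7 N of press.
- **Last checks:** in the wrist picture, brass, silver and black plate follow each other with no visible gap, the same on both sides. The brass frame is about 2.5 mm to the right (-y) of the arm's middle, within the 8 mm allowed.
- **Disagreements:** everything in that picture sits 2–3 px off the prediction, including the fixed plate, so I put that down to calibration. The top camera's estimate of the brass frame's lower edge was about 6 px off; I trusted the profile of the top edges instead.
- **Not checked:** I didn't re-measure the bystanders at the end. My paths stayed well clear of them.

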